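# Weigh a model boat's ballast and photograph the reading

### The job

Put all the ballast bars into the plywood tray, hang the tray by its eye on the hook of the spring balance and let it down slowly, without a jolt, until the hook carries it alone and the needle has settled. Then photograph the dial with the release box: press the red button half-way to its first click, hold it there for about a second, and press it fully down. Afterwards take the tray off the hook and set it, with all the bars in it, back squarely on its green mat; leave the other things on the bench where they are.

Things in the scene. Friction and masses are not known exactly. Their poses are not given: they have to be found in the camera images.
- bar1_mid (a point): centre of a ballast bar: dark grey cast bar with a red band round its middle, 100 x 28 x 22 mm (its own x, y, z), about 0.15 kg, lying flat on the bench; x runs along the bar. Two to four bars are present (None when absent)
- bar2_mid (a point): centre of a ballast bar: dark grey cast bar with a red band round its middle, 100 x 28 x 22 mm (its own x, y, z), about 0.15 kg, lying flat on the bench; x runs along the bar. Two to four bars are present (None when absent)
- bar3_mid (a point): centre of a ballast bar: dark grey cast bar with a red band round its middle, 100 x 28 x 22 mm (its own x, y, z), about 0.15 kg, lying flat on the bench; x runs along the bar. Two to four bars are present (None when absent)
- bar4_mid (a point): centre of a ballast bar: dark grey cast bar with a red band round its middle, 100 x 28 x 22 mm (its own x, y, z), about 0.15 kg, lying flat on the bench; x runs along the bar. Two to four bars are present (None when absent)
- tray_handle (a point): centre of the tray's orange handle: 100 mm long (tray's y), 18 thick (x), 22 tall; frame as the tray's, z up. It tops a rigid bail of 8 mm steel wire that stands across the tray's middle in its y-z plane, posts at y = +-72 mm, slanting in to the handle over the top 50 mm. Handle centre 194 mm above the tray's inner floor, 64 mm above tray_eye
- tray_eye (a point): underside of the hanging eye, which rests on the hook: the middle of the bail's cross wire (8 mm, along the tray's y), bent up there into an inverted V 36 mm wide and 18 mm high; this point is under its apex, 64 mm below the handle's centre. The hook passes through the bail along the tray's x, from either end
- tray_floor (a point): centre of the plywood tray's inner floor (top surface). Tray 270 (x) x 150 (y) mm outside, 260 x 140 inside, floor 6 mm thick, rims 5 mm thick ending 25 mm above the inner floor; tray and bail about 0.25 kg. Room for two bars, lying along x, on each side of the bail, e.g. at x = +-70 mm, y = +-28 mm
- mat_top (a point): centre of the upper surface of the green mat, 320 (x) x 200 (y) x 3 mm, fixed to the bench; the tray starts on it, with its long side along the mat's long side
- hook_seat (a point): lowest point (upper surface) of the hook's trough, where the eye rests; sinks with the load. The hook ends a level 10 mm round arm; x points along the arm to the balance's column, z up. Trough bottom 16 mm long in x; at x = -22 mm the tip ends 24 mm above the seat; from x = +20 mm the arm's top is 16 mm above it. Column from x = +170 mm; its 160 mm dial is centred at x = +230, 400 up
- scale (a joint): how far the hook has sunk under load, m: 0 unloaded (stopped at the top), about 0.033 m per 10 N (spring 300 N/m, starts to move at about 0.5 N), lightly damped, 0.05 at the lower stop. The dial's red needle turns with it
- shutter_top (a point): centre of the top of the red button (40 mm diameter, flat) on the black release box, 48 mm above the bench when not pressed; pressed straight down. The box is 80 x 70 x 32 mm, fixed to the bench
- shutter_half (a joint): first stage of the red button, m: 0 to 0.005 (the first click); needs about 0.6 N to start and 1.6 N to reach the click. Springs back
- shutter_full (a joint): second stage of the red button, m: moves only after the first click, when the push exceeds about 6.6 N, and reaches its stop, 0.005, at about 8.6 N. Springs back
- glue: bystander, loose: white glue bottle, 40 mm across, 115 mm tall; origin at its underside
- tape: bystander, loose: yellow roll of tape lying flat, 96 mm across, 24 mm tall; origin at its underside
- sander: bystander, loose: cork sanding block, 120 x 65 x 30 mm; origin at its underside
- jar: bystander, loose: glass jar with a steel lid, 56 mm across, 70 mm tall; origin at its underside
- screwdriver: bystander, loose: screwdriver with a blue handle, lying; origin at its underside
- hammer: bystander, loose: hammer, 220 mm long, lying; origin at its underside
- plane: bystander, loose: small hand plane, 150 x 48 mm, 58 mm tall; origin at its underside
Mind the look-alikes: they are no part of the job. Leave any yellow look-alike of the part that bears shutter_top alone.

How it is judged (in metres and radians):
On the way, in this order (a step that is already met when the one before it is completed fails the run):
1. every bar lies in the tray and the loaded tray hangs on the balance's hook, let go and with the needle settled (value of joint scale above 0.012 m and distance between tray_eye and hook_seat below 0.02 m and contact force between the fingers and tray below 0.1 N and velocity of joint scale between -0.008 and 0.008 m/s and linear speed of tray below 0.08 m/s and x of bar1_mid in the frame of tray_floor between -0.13 and 0.13 m and y of bar1_mid in the frame of tray_floor between -0.07 and 0.07 m and z of bar1_mid in the frame of tray_floor between 0 and 0.06 m and x of bar2_mid in the frame of tray_floor between -0.13 and 0.13 m and y of bar2_mid in the frame of tray_floor between -0.07 and 0.07 m and z of bar2_mid in the frame of tray_floor between 0 and 0.06 m and x of bar3_mid in the frame of tray_floor between -0.13 and 0.13 m and y of bar3_mid in the frame of tray_floor between -0.07 and 0.07 m and z of bar3_mid in the frame of tray_floor between 0 and 0.06 m and x of bar4_mid in the frame of tray_floor between -0.13 and 0.13 m and y of bar4_mid in the frame of tray_floor between -0.07 and 0.07 m and z of bar4_mid in the frame of tray_floor between 0 and 0.06 m), for 0.5 s.
2. the red button is held at its first click while the tray hangs (value of joint scale above 0.012 m and distance between tray_eye and hook_seat below 0.02 m and value of joint shutter_half above 0.004 m and value of joint shutter_full below 0.0015 m), for 0.4 s.
3. the red button is pressed fully down while the tray hangs still (value of joint scale above 0.012 m and distance between tray_eye and hook_seat below 0.02 m and value of joint shutter_full above 0.004 m and velocity of joint scale between -0.02 and 0.02 m/s), for 0.05 s.
At the end, for the whole second after the job is handed in: The tray stands flat and at rest on the mat, its centre within 35 mm of the mat's and its long side within 0.25 rad of the mat's, with every bar inside it; hook and button have sprung back (horizontal distance between tray_floor and mat_top below 0.035 m and z of tray_floor in the frame of mat_top between 0.002 and 0.011 m and angle between the x axis of tray_floor and the x axis of mat_top, either way round below 0.25 rad and angle between tray_floor's own z axis and vertical below 0.06 rad and linear speed of tray below 0.02 m/s and x of bar1_mid in the frame of tray_floor between -0.13 and 0.13 m and y of bar1_mid in the frame of tray_floor between -0.07 and 0.07 m and z of bar1_mid in the frame of tray_floor between 0 and 0.06 m and x of bar2_mid in the frame of tray_floor between -0.13 and 0.13 m and y of bar2_mid in the frame of tray_floor between -0.07 and 0.07 m and z of bar2_mid in the frame of tray_floor between 0 and 0.06 m and x of bar3_mid in the frame of tray_floor between -0.13 and 0.13 m and y of bar3_mid in the frame of tray_floor between -0.07 and 0.07 m and z of bar3_mid in the frame of tray_floor between 0 and 0.06 m and x of bar4_mid in the frame of tray_floor between -0.13 and 0.13 m and y of bar4_mid in the frame of tray_floor between -0.07 and 0.07 m and z of bar4_mid in the frame of tray_floor between 0 and 0.06 m and value of joint scale below 0.004 m and value of joint shutter_half below 0.002 m); the robot touches nothing.
It fails at once if the hook is jolted: it sinks faster than 0.18 m/s (velocity of joint scale above 0.18 m/s).
It fails at once if the shutter is fired with no load on the hook (value of joint shutter_full above 0.004 m and value of joint scale below 0.008 m).
It fails at once if the tray is tipped by more than 0.6 rad (angle between tray_floor's own z axis and vertical above 0.6 rad).
It fails at once if a bystander is moved more than 30 mm (distance of any of glue, tape, sander, jar, screwdriver, hammer, plane from where it was at the start of the episode above 0.03 m).
Of bar1, bar2, bar3, bar4 only 2 to 4 are there at a start; the rules pass over those that are not, and their reading is None.
At some moment in a run one of bar1, bar2, bar3, bar4 may be knocked a few centimetres aside while the robot is not near it.
It also fails if it takes over 210 s, if anything falls off the work surface, if the arm or the gripper's body presses on something with over 40 N, if the wrist force passes 120 N, or if a joint passes its speed limit or range.

### The arm

A 7-joint arm with a two-finger parallel gripper is mounted at the origin on the work surface. World frame = base frame: x ahead of the robot, y to its left, z up, the work surface at z = 0. Lengths are in mm, angles in rad, forces in N, time in s.
With the tool pointing down it reaches from about 350 to 900 mm from the base axis. Payload 8.1 kg.
Tool frame: the origin (TCP) lies at the very end of the fingers, on their centre line; the grasp point (between the pads) lies 19 mm behind it; y points along the fingers, z is the direction in which the jaws open and shut, and the axes are right-handed (so a half turn about y gives the same grasp; the last joint's range is limited). The gripper opens to 85 mm and grips with 20 to 120 N. Pads are 22 mm wide; open, the fingers measure 114 mm over their backs; the gripper's body (76 mm by 85 mm) begins 54 mm behind the grasp point. The pads swing forward as they close: fully open they stand 13 mm farther back than shut.
Start: joints at [-0.103, 0.434, 0.025, 1.573, -0.012, 1.134, -0.075], TCP at [625.013, -0.027, 231.323] pointing down, gripper open.
Joint ranges: [-2.62, 2.62], [-0.44, 2.09], [-1.27, 1.32], [0.08, 2.57], [-1.32, 4.46], [0.12, 2], [-2.74, 2.74]. Speed limits (rad/s): [2.22, 2.22, 3.01, 3.01, 3.14, 3.14, 3.14].

### API

Orientations are given as a 3x3 rotation matrix whose columns are the frame's x, y, z axes.
In Python, from bench import * gives the robot as it stands.
- The arm moves only by the tool jog_arm, never from a script. Its argument "steps" is a list of rows, each a list of 5 numbers: the shift along the tool's x, y, z in cm, then the turn about the tool's y in rad, then the closure in counts, from 0 (fully open) to 255 (shut). A call has 1 to 5 rows; each row shifts and turns the pose as measured when the row begins, along the tool's axes as they then stand; what a row does not reach is not made up. A row lasts 1/10 s, in which the tool goes at most 50 mm and 8.59 degrees, less where a joint would pass 70% of its speed; a pose out of reach is approached as far as the arm can. A call is refused whole if a number of a shift passes 5 or a number of a turn 0.15, either way. A call with a gripper value outside its range is refused whole. The fingers move at their own pace and stop on an object; "newtons" is the grip in N (left out, the last holds). Time passes only in rows, so rows that do not move let the fingers close. It gives the time, the measured TCP pose, the force and the opening at its end, in the units of the state.
- sense(): the state, without advancing time (a new reading comes with each control period).
- capture(name): name is "scene" or "side" or "wrist"; returns (picture, depth): 384x512x3 uint8, red, green, blue; 384x512 float32, mm along the optical axis (not along the pixel's ray), 0 where there is no reading.
- camera_params(name): a dict with "mtx" (3x3 intrinsics, pixels), "cam_to_world" (4x4, takes a point from camera to world coordinates); the wrist camera has in their place "tool_from_camera" (4x4, takes a point from camera to tool coordinates, whose origin is the TCP and whose axes are the tool frame's). Camera axes: x right, y up, looking along -z (the intrinsics and any distortion apply to the point x, -y, -z); pixel columns grow to the right and rows downward; lengths in mm; the calibration is good to about 2 mm. A picture is of the moment at which its call begins: read the wrist's pose just before it. camera_params takes no time and is no camera call.
- hand_in(): hands the job in, once; it reports no verdict.
The state is a dict: "time_s": time; "qpos": joint angles; "joint_vel": joint speeds; "joint_efforts": joint torques, N m; "ee_pos": TCP position; "eef_rot": TCP orientation; "force": force on the tool from outside, world axes, zero at the start; "torque": the same for the moment, N m; "gripper_width": finger opening in mm.
Only numpy, scipy, OpenCV 4.12 (cv2) and the standard library are available. Lean on these libraries where they do the work, as an engineer would, in place of code of your own. Each camera call takes 0.05 s, during which the arm holds its last target.

## Working session

There is one attempt and no reset: what is moved stays moved. The work goes in short steps, Python scripts to look and compute and a tool call to move; the robot and the scene stay as the last step left them, time stands still between calls to the robot, and variables do not carry over. Pictures are saved under pics/ and viewed, and the job is handed in when it is done.

Besides the shell and the picture viewer there is one more tool, called after "Call:" as name(argument=value, ...) on one line, values as JSON. jog_arm: Moves the arm, as the interface text tells. Its arguments: {"type":"object","properties":{"steps":{"type":"array"},"newtons":{"type":"number"}},"required":["steps"]}

```bash
ls; mkdir -p pics
python3 - <<'E'
from bench import *
import cv2
s=sense();print(s)
for n in("scene","side","wrist"):
    p,d=capture(n);cv2.imwrite(f"pics/{n}0.png",p[:,:,::-1]);
    import numpy as np
    np.savez(f"{n}0.npz",p=p,d=d)
    print(n,camera_params(n))
E
```

```text
pics
{'time_s': 0.0, 'qpos': array([-0.10257081,  0.43524149,  0.02495012,  1.57411032, -0.01156164,
        1.13400658, -0.07507078]), 'joint_vel': array([ 0.00049473, -0.00032159,  0.00105317, -0.00116381,  0.000611  ,
        0.00100163,  0.00063785]), 'joint_efforts': array([ 8.97134169e-05, -6.70461059e+01,  1.02531374e+00, -3.16203833e+01,
        1.55155628e-02,  1.25530543e-02, -1.11555586e-06]), 'ee_pos': array([ 6.24483417e+02, -7.54449366e-02,  2.30509106e+02]), 'eef_rot': array([[-3.27912087e-05, -1.61245649e-03,  9.99998699e-01],
       [-9.99999985e-01, -1.71986405e-04, -3.30685718e-05],
       [ 1.72039503e-04, -9.99998685e-01, -1.61245083e-03]]), 'force': array([ 0.45316868,  0.23404555, -0.17923304]), 'torque': array([ 0.01412675, -0.01318978, -0.00588245]), 'gripper_width': 85.5033183796363}
scene {'mtx': array([[368.73521416,   0.        , 254.52436457],
       [  0.        , 368.73521416, 188.49896402],
       [  0.        ,   0.        ,   1.        ]]), 'cam_to_world': array([[-8.22179928e-01, -4.22075249e-01,  3.81932783e-01,
         9.90621561e+02],
       [ 
[... 604 characters left out ...]
     [-2.63049791e-03,  7.80201898e-01,  6.25522245e-01,
         7.72953378e+02],
       [ 0.00000000e+00,  0.00000000e+00,  0.00000000e+00,
         1.00000000e+00]])}
wrist {'mtx': array([[336.28712292,   0.        , 257.11550653],
       [  0.        , 336.28712292, 185.68581203],
       [  0.        ,   0.        ,   1.        ]]), 'tool_from_camera': array([[ 3.68290782e-04, -9.64401616e-01, -2.64441651e-01,
        -6.75038501e+01],
       [ 7.16457383e-06,  2.64441672e-01, -9.64401681e-01,
        -1.42686127e+02],
       [ 9.99999932e-01,  3.53285637e-04,  1.04300957e-04,
         8.04302993e-01],
       [ 0.00000000e+00,  0.00000000e+00,  0.00000000e+00,
         1.00000000e+00]])}
```

View pics/scene0.png

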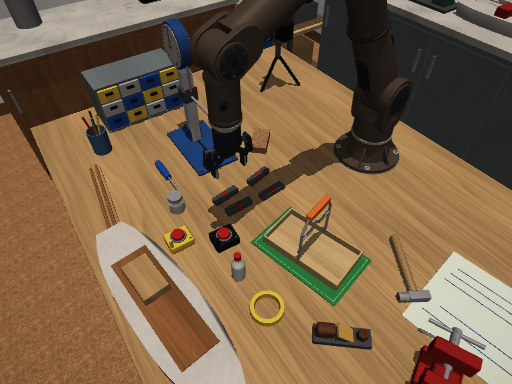

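View pics/side0.png

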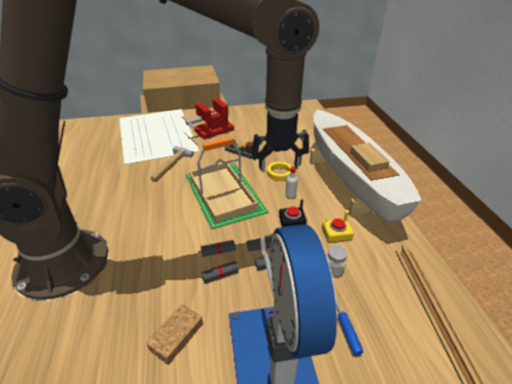

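View pics/wrist0.png

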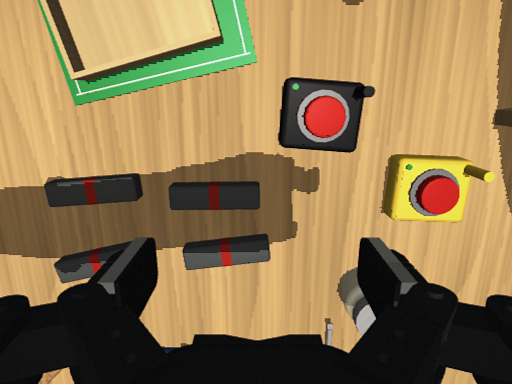

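Four bars are present: wrist pixels (94,190), (214,195), (227,252) and (97,262). There are two buttons. The red one on the black box is at (325,116); the yellow box at (437,195) is the look-alike, so I'll leave that alone. Next I'll measure positions.

```bash
cat > h.py <<'E'
from bench import *
import numpy as np, cv2
def grab(n,save=None):
    s=sense();p,d=capture(n);c=camera_params(n)
    if n=="wrist":
        T=np.eye(4);T[:3,:3]=s['eef_rot'];T[:3,3]=s['ee_pos'];M=T@c['tool_from_camera']
    else: M=c['cam_to_world']
    if save: cv2.imwrite(f"pics/{save}.png",p[:,:,::-1])
    return p,d,world(d,c['mtx'],M)
def world(d,K,M):
    v,u=np.mgrid[0:d.shape[0],0:d.shape[1]]
    P=np.stack([(u-K[0,2])/K[0,0]*d,-(v-K[1,2])/K[1,1]*d,-d,np.ones_like(d)],-1)
    W=(P@M.T)[...,:3]; W[d<=0]=np.nan
    return W
def red(p):
    h=cv2.cvtColor(p,cv2.COLOR_RGB2HSV)
    return ((h[...,0]<8)|(h[...,0]>172))&(h[...,1]>150)&(h[...,2]>70)
def bars(p,W,zr=(12,34),amax=16000):
    """dark/red connected blobs at bar-top height"""
    h=cv2.cvtColor(p,cv2.COLOR_RGB2HSV)
    m=(((h[...,2]<95)&(h[...,1]<110))|red(p))&(W[...,2]>zr[0])&(W[...,2]<zr[1])
    n,l,st,_=cv2.connectedComponentsWithStats(m.astype(np.uint8))
    out=[]
    for i in range(1,n):
        if st[i,4]<150: continue
        q=W[l==i]; t=q[q[:,2]>np.nanmax(q[:,2])-6]
        r=cv2.minAreaRect(t[:,:2].astype(np.float32))
        b=cv2.boxPoints(r);e=max([b[1]-b[0],b[2]-b[1]],key=np.linalg.norm)
        out.append((np.round(r[0],1),np.round(sorted(r[1]),1),round(float(np.arctan(e[1]/e[0])),3),round(float(np.median(t[:,2])),1),st[i,:4].tolist()))
    return out
E
python3 - <<'E'
from h import *
for n in("scene","side","wrist"):
    p,d,W=grab(n)
    print(n)
    for b in bars(p,W): print("  ",b)
    r=red(p);k,l,st,c=cv2.connectedComponentsWithStats(r.astype(np.uint8))
    for i in range(1,k):
        if st[i,4]>25: print("   red",c[i].round(),st[i,4],np.nanmean(W[l==i],0).round(1))
    h=cv2.cvtColor(p,cv2.COLOR_RGB2HSV)
    o=(h[...,0]>5)&(h[...,0]<16)&(h[...,1]>190)&(h[...,2]>120)&(W[...,2]>150)
    if o.sum()>30:
        q=W[o];print("   orange",o.sum(),q.mean(0),cv2.minAreaRect(q[:,:2].astype(np.float32)),np.percentile(q[:,2],[2,98]))
    g=(h[...,0]>45)&(h[...,0]<75)&(h[...,1]>120)&(h[...,2]>60)&(W[...,2]<15)
    if g.sum()>30:
        q=W[g];print("   green",g.sum(),cv2.minAreaRect(q[:,:2].astype(np.float32)),np.median(q[:,2]))
E
```

```text
scene
   (array([-951.1, -330.3]), array([ 27.2, 747.6]), -1.56, 31.4, [391, 23, 121, 58])
   (array([25. , 18.6]), array([159.9, 183.6]), -1.041, 31.1, [335, 132, 63, 39])
   (array([ 436.9, -119.8]), array([27.7, 96.5]), 0.242, 22.3, [247, 166, 22, 19])
   (array([441. , -33.4]), array([28. , 99.6]), 0.054, 21.5, [259, 181, 25, 19])
   (array([ 586.8, -109.1]), array([27. , 95.2]), 0.065, 22.5, [212, 185, 26, 20])
   (array([688.5,  49.9]), array([68.5, 76.4]), -0.077, 31.1, [209, 224, 31, 28])
   (array([613.1, 480.5]), array([ 21.1, 107.4]), -0.718, 26.5, [313, 324, 59, 24])
   red [506.   6.] 72 [-1149.2  -202.2   236.7]
   red [ 87. 124.] 35 [ 877.3 -615.   135.9]
   red [223. 233.] 117 [689.2  50.1  46.4]
   red [177. 234.] 119 [809.4 -28.3  45.9]
   red [237. 256.] 50 [717.8 178.6 105.3]
   red [458. 353.] 605 [459.6 686.1 128.7]
   red [419. 371.] 134 [507.6 660.   25. ]
   red [442. 376.] 511 [515.3 695.9 102.5]
   orange 175 [484.31145131 234.53800396 213.06485499] ((481.7706298828125, 233.10423278808594), (97.61485290527344, 16.71570587158203), 14.899177551269531) [210.29
[... 1341 characters left out ...]
ray([28.4, 99.4]), 0.013, 21.8, [169, 183, 91, 27])
   (array([ 589.3, -111.5]), array([28.4, 98.9]), 0.12, 21.8, [182, 236, 88, 34])
   (array([ 435.1, -124.5]), array([27.1, 91.2]), 0.232, 21.8, [54, 244, 76, 39])
   (array([ 730.8, -151.1]), array([ 5.8, 31.3]), 1.059, 31.3, [340, 271, 19, 31])
   red [324. 116.] 1334 [689.2  46.3  47.9]
   red [438. 194.] 1156 [808.9 -31.3  47.5]
   red [ 90. 191.] 246 [442.8 -35.1  22. ]
   red [213. 197.] 241 [577.5 -42.2  22. ]
   red [225. 255.] 209 [ 588.8 -111.    21.9]
   red [ 95. 262.] 154 [ 438.2 -119.7   23.5]
   green 5353 ((514.1447143554688, 128.39334106445312), (201.75869750976562, 105.34823608398438), 12.619834899902344) 3.081544759636131
```

Run:
```python
from h import *
d=np.load("scene0.npz");p=d['p'];W=world(d['d'],camera_params("scene")['mtx'],camera_params("scene")['cam_to_world'])
cv2.imwrite("pics/crop1.png",cv2.resize(p[10:190,120:320,::-1],None,fx=4,fy=3.3,interpolation=cv2.INTER_CUBIC)[:600,:800])
for u,v in[(176,45),(165,45),(185,45),(190,90),(192,110),(185,130),(205,150),(180,135),(230,155)]: print(u,v,W[v,u].round())
d=np.load("side0.npz");p=d['p'];W=world(d['d'],camera_params("side")['mtx'],camera_params("side")['cam_to_world'])
cv2.imwrite("pics/crop2.png",cv2.resize(p[210:384,200:380,::-1],None,fx=4,fy=3.3,interpolation=cv2.INTER_CUBIC)[:600,:800])
```

```text
176 45 [ 545. -429.  425.]
165 45 [ 543. -535.  383.]
185 45 [ 522. -411.  425.]
190 90 [ 526. -418.  256.]
192 110 [ 525. -431.  163.]
185 130 [ 546. -487.   41.]
205 150 [687.  -4. 347.]
180 135 [ 565. -505.   12.]
230 155 [624.  15. 311.]
```

View pics/crop1.png

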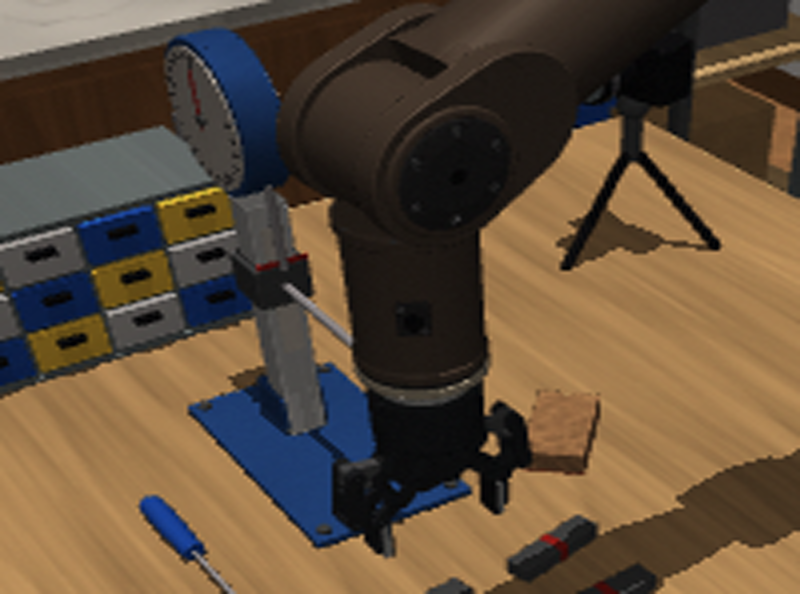

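View pics/crop2.png

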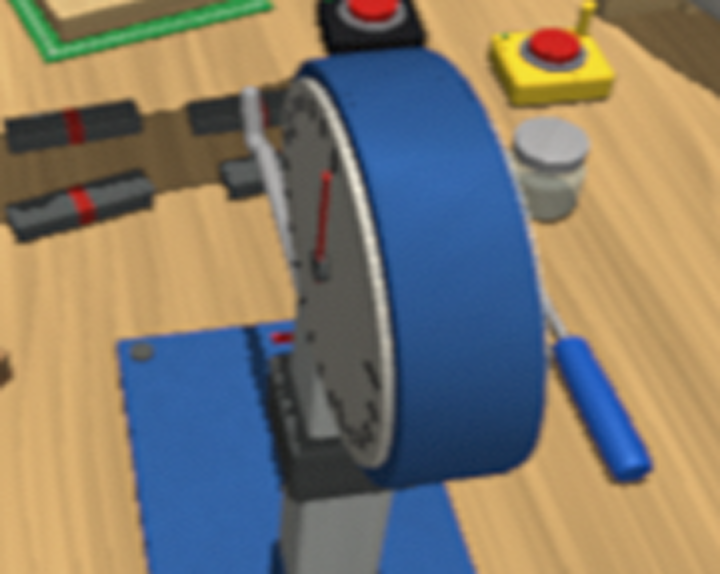

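Run:
```python
from h import *
d=np.load("scene0.npz");p=d['p'];c=camera_params("scene");W=world(d['d'],c['mtx'],c['cam_to_world'])
for u,v in[(223,107),(221,107),(225,107),(223,100),(223,115),(223,120),(223,128),(223,132),(223,140)]: print(u,v,W[v,u].round(),p[v,u])
m=(abs(W[...,0]-624)<130)&(abs(W[...,1])<130)&(W[...,2]>220)
for z in range(225,480,12):
    q=W[m&(abs(W[...,2]-z)<6)]
    if len(q): print(z,len(q),q.min(0).round(),q.max(0).round())
d=np.load("side0.npz");c=camera_params("side");W=world(d['d'],c['mtx'],c['cam_to_world'])
m=(abs(W[...,0]-624)<130)&(abs(W[...,1])<130)&(W[...,2]>220)
print('side')
for z in range(225,480,12):
    q=W[m&(abs(W[...,2]-z)<6)]
    if len(q): print(z,len(q),q.min(0).round(),q.max(0).round())
# hook in side
p=d['p']
for v in range(228,262,3):
    for u in range(256,276,2): 
        if W[v,u,2]>60: print(u,v,W[v,u].round(),end=';')
    print()
```

```text
223 107 [650.  47. 495.] [4 4 6]
221 107 [652.  40. 491.] [6 4 5]
225 107 [643.  43. 489.] [6 6 7]
223 100 [644.  38. 505.] [29 24 20]
223 115 [647.  38. 466.] [31 24 20]
223 120 [647.  36. 450.] [31 25 20]
223 128 [649.  36. 427.] [62 56 48]
223 132 [643.  23. 404.] [68 67 65]
223 140 [649.  30. 385.] [12 13 14]
249 29 [569.  -7. 245.] [678.  14. 255.]
261 39 [569.  -7. 255.] [680.  15. 267.]
273 43 [569.  -5. 267.] [679.  15. 279.]
285 41 [555.  -5. 279.] [689.  17. 291.]
297 132 [551.  -9. 291.] [697.  18. 303.]
309 150 [550. -15. 303.] [696.  20. 315.]
321 114 [554. -12. 315.] [695.  23. 327.]
333 175 [554. -10. 327.] [693.  25. 339.]
345 159 [557. -11. 339.] [692.  18. 350.]
357 38 [599.  -6. 351.] [661.  40. 363.]
369 102 [598.  -5. 363.] [661.  42. 375.]
381 103 [596. -12. 375.] [661.  41. 387.]
393 110 [594.  -7. 387.] [661.  40. 399.]
405 133 [593. -12. 399.] [659.  41. 411.]
417 44 [597.  -5. 418.] [666.  46. 423.]
429 129 [593. -16. 423.] [666.  46. 435.]
441 163 [585. -16. 435.] [666.  47. 447.]
453 132 [596. -11. 447.] [665.  45. 459.]
465 136 [595. -13. 459.] [665.  44.
[... 1347 characters left out ...]
46 [ 503. -433.  426.];
262 249 [ 527. -248.  216.];264 249 [ 531. -250.  218.];272 249 [ 503. -422.  408.];274 249 [ 503. -434.  422.];
262 252 [ 526. -253.  213.];264 252 [ 530. -258.  217.];266 252 [ 534. -258.  216.];272 252 [ 502. -426.  406.];274 252 [ 503. -434.  415.];
264 255 [ 526. -276.  229.];266 255 [ 529. -279.  231.];268 255 [ 533. -280.  232.];272 255 [ 503. -424.  398.];274 255 [ 503. -435.  411.];
264 258 [ 528. -268.  210.];266 258 [ 528. -286.  231.];268 258 [ 531. -288.  232.];272 258 [ 503. -424.  392.];274 258 [ 503. -437.  407.];
266 261 [ 526. -293.  230.];268 261 [ 530. -296.  233.];270 261 [ 534. -295.  230.];272 261 [ 503. -425.  387.];274 261 [ 502. -438.  402.];
```

```bash
cat >> h.py <<'E'
def yaw(R): return np.arctan2(R[1,2],R[0,2])
def plan(tgt,psi,grip=0,step=45.,turn=.15,zfirst=None,n=5):
    s=sense();R=s['eef_rot'].copy();p=s['ee_pos'].copy();p0=p.copy()
    rows=[];tgt=np.array(tgt,float)
    from scipy.spatial.transform import Rotation as Ro
    for i in range(n):
        e=tgt-p; dy=(psi-yaw(R)+np.pi)%(2*np.pi)-np.pi
        if np.linalg.norm(e)<.3 and abs(dy)<.003: break
        if np.linalg.norm(e)>step: e*=step/np.linalg.norm(e)
        a=-np.clip(dy,-turn,turn)
        r=R.T@e/10
        rows.append([round(float(x),2) for x in r]+[round(float(a),3),grip])
        p=p+e; R=R@Ro.from_rotvec([0,a,0]).as_matrix()
    print(s['time_s'],p0.round(1),round(yaw(s['eef_rot']),3),'w',round(s['gripper_width'],1),'F',s['force'].round(1))
    print(rows); print('left',(tgt-p).round(1))
E
python3 -c "
from h import *
plan((577.5,-42.5,90),1.584)"
```

```text
0.3 [624.9  -0.  231.1] -0.0 w 85.3 F [ 0.4 -0.9 -0.1]
[[1.24, 4.1, -1.38, -0.15, 0], [1.02, 4.1, -1.54, -0.15, 0], [0.77, 4.1, -1.68, -0.15, 0], [0.23, 1.8, -0.78, -0.15, 0], [0.0, 0.0, 0.0, -0.15, 0]]
left [0. 0. 0.]
```

Call:
jog_arm(steps=[[1.24,4.1,-1.38,-0.15,0],[1.02,4.1,-1.54,-0.15,0],[0.77,4.1,-1.68,-0.15,0],[0.23,1.8,-0.78,-0.15,0],[0.0,0.0,0.0,-0.15,0]])

```text
time_s: 0.8
ee_pos: [577.8, -42.7, 86.5]
eef_rot: [[0.685, 0.004, 0.729], [-0.729, 0.001, 0.685], [0.002, -1.0, 0.004]]
force: [0.2, 0.8, -0.3]
gripper_width: 85.5
```

Call:
jog_arm(steps=[[0,0,0,-0.15,0],[0,0,0,-0.15,0],[0,0,0,-0.15,0],[0,0,0,-0.15,0],[0,0,0,-0.15,0]])

```text
time_s: 1.3
ee_pos: [576.2, -43.9, 84.6]
eef_rot: [[0.998, 0.001, 0.065], [-0.065, 0.001, 0.998], [0.001, -1.0, 0.001]]
force: [0.6, 0.2, -0.3]
gripper_width: 85.7
```

```bash
python3 -c "
from h import *
print(sense()['qpos'])
plan((577.5,-42.5,90),1.584)
p,d,W=grab('wrist','w1')
for b in bars(p,W): print(b)
p,d,W=grab('scene','s1')
for b in bars(p,W): print(b)"
```

```text
[ 0.23626559  0.54824332 -0.35585375  1.82676267  0.25259961  0.81011967
  1.25841821]
1.3 [576.2 -43.9  84.6] 1.505 w 85.7 F [ 0.6  0.2 -0.3]
[[0.12, -0.54, 0.15, -0.079, 0]]
left [0. 0. 0.]
(array([ 469.2, -117.2]), array([28.3, 37. ]), 0.242, 21.9, [78, 0, 74, 68])
(array([475.6, -34.2]), array([27.4, 34.1]), 0.076, 21.1, [233, 0, 56, 65])
(array([576.8, -43.1]), array([27.8, 99. ]), 0.017, 21.9, [230, 121, 53, 150])
(array([ 588.4, -111.6]), array([28.1, 99.4]), 0.122, 21.9, [114, 145, 80, 147])
(array([668.8,  22. ]), array([18.5, 42.7]), -0.065, 31.4, [338, 284, 39, 69])
(array([-952.1, -407.6]), array([ 37.2, 904.4]), -1.555, 31.3, [373, 14, 139, 67])
(array([25.8, 42.5]), array([ 96.1, 210.3]), -0.523, 31.4, [335, 140, 64, 31])
(array([442.1, -32.1]), array([27.7, 95.9]), 0.081, 22.2, [259, 181, 25, 18])
(array([689.1,  49.2]), array([68.9, 77.6]), -0.091, 30.9, [209, 224, 31, 27])
(array([606.6, 472.3]), array([ 11.8, 107.8]), -0.606, 25.5, [313, 324, 59, 24])
```

View pics/w1.png

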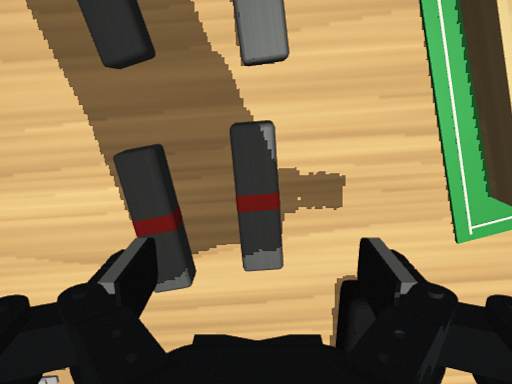

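View pics/s1.png

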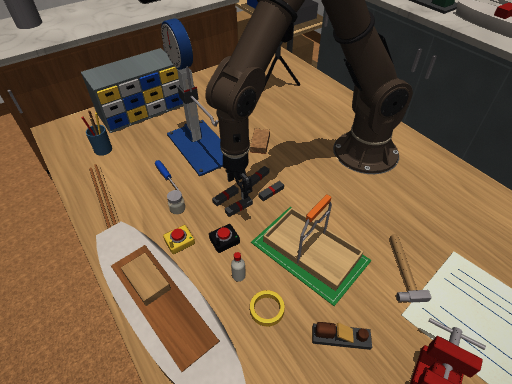

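Call:
jog_arm(steps=[[0.06,2.5,0.1,-0.079,0],[0,2.5,0,0,0],[0,2.2,0,0,0],[0,0.9,0,0,0],[0,0,0,0,0]])

```text
time_s: 1.9
ee_pos: [578.8, -43.5, 2.3]
eef_rot: [[1.0, 0.004, 0.011], [-0.011, 0.001, 1.0], [0.004, -1.0, 0.001]]
force: [0.3, 0.9, -0.9]
gripper_width: 85.1
```

```bash
python3 -c "
from h import *
plan((577,-43,2),1.586)"
```

```text
1.9 [578.8 -43.5   2.3] 1.56 w 85.1 F [ 0.3  0.9 -0.9]
[[-0.18, 0.03, 0.05, -0.026, 0]]
left [0. 0. 0.]
```

Call:
jog_arm(steps=[[0,0,0,-0.02,255],[0,0,0,0,255],[0,0,0,0,255],[0,0,0,0,255],[0,0,0,0,255]], newtons=50)

```text
time_s: 2.4
ee_pos: [581.2, -43.4, 6.0]
eef_rot: [[1.0, 0.009, -0.007], [0.007, 0.0, 1.0], [0.009, -1.0, 0.0]]
force: [-0.5, -0.1, -0.3]
gripper_width: 26.7
```

```bash
python3 -c "
from h import *
plan((577,-43,120),1.586)"
```

```text
2.4 [581.2 -43.4   6. ] 1.578 w 26.7 F [-0.5 -0.1 -0.3]
[[-0.12, -4.5, 0.02, -0.008, 0], [-0.12, -4.5, 0.02, -0.0, 0], [-0.07, -2.4, 0.01, -0.0, 0]]
left [0. 0. 0.]
```

Call:
jog_arm(steps=[[0,-4,0,0,255],[0,-4.5,0,0,255],[0,-4.5,0,0,255],[0,-4.5,0,0,255],[0,-4.5,0,0,255]])

```text
time_s: 2.9
ee_pos: [574.4, -43.8, 227.2]
eef_rot: [[1.0, -0.005, -0.007], [0.007, 0.001, 1.0], [-0.005, -1.0, 0.001]]
force: [0.9, -0.2, -0.7]
gripper_width: 27.1
```

```bash
python3 -c "
from h import *
plan((505,90,260),0.24,255,n=10)"
```

```text
2.9 [574.4 -43.8 227.2] 1.578 w 27.1 F [ 0.9 -0.2 -0.7]
[[-2.0, -0.94, 3.92, 0.15, 255], [-2.56, -0.94, 3.58, 0.15, 255], [-3.07, -0.94, 3.15, 0.15, 255], [-1.5, -0.4, 1.14, 0.15, 255], [0.0, 0.0, 0.0, 0.15, 255], [0.0, 0.0, 0.0, 0.15, 255], [0.0, 0.0, 0.0, 0.15, 255], [0.0, 0.0, 0.0, 0.15, 255], [0.0, 0.0, 0.0, 0.138, 255]]
left [0. 0. 0.]
```

Call:
jog_arm(steps=[[-2.0,-0.94,3.92,0.15,255],[-2.56,-0.94,3.58,0.15,255],[-3.07,-0.94,3.15,0.15,255],[-1.5,-0.4,1.14,0.15,255],[0,0,0,0.15,255]])

```text
time_s: 3.4
ee_pos: [505.6, 93.8, 269.8]
eef_rot: [[0.736, 0.01, 0.677], [-0.677, 0.003, 0.736], [0.006, -1.0, 0.009]]
force: [0.7, 0.2, -1.9]
gripper_width: 26.9
```

Call:
jog_arm(steps=[[0,0,0,0.15,255],[0,0,0,0.15,255],[0,0,0,0.15,255],[0,0,0,0.138,255],[0,0,0,0,255]])

```text
time_s: 3.9
ee_pos: [503.4, 95.8, 271.0]
eef_rot: [[0.224, 0.011, 0.974], [-0.974, 0.003, 0.224], [-0.0, -1.0, 0.012]]
force: [-0.1, -0.1, -1.0]
gripper_width: 27.0
```

```bash
cat > tray.py <<'E'
from h import *
def tray(n,save=None):
    p,d,W=grab(n,save)
    h=cv2.cvtColor(p,cv2.COLOR_RGB2HSV)
    o=(h[...,0]>5)&(h[...,0]<16)&(h[...,1]>190)&(h[...,2]>120)&(W[...,2]>150)
    if o.sum()>30:
        q=W[o];q=q[q[:,2]>np.percentile(q[:,2],90)-5];print(n,"orange",cv2.minAreaRect(q[:,:2].astype(np.float32)),np.median(q[:,2]))
    g=(h[...,0]>45)&(h[...,0]<75)&(h[...,1]>120)&(h[...,2]>60)&(W[...,2]<15)
    if g.sum()>30: q=W[g];print(n,"green",cv2.minAreaRect(q[:,:2].astype(np.float32)))
    m=(abs(W[...,2]-34)<4)&(abs(W[...,0]-485)<170)&(abs(W[...,1]-230)<190)&(h[...,0]>8)&(h[...,0]<30)
    if m.sum()>30: q=W[m];print(n,"rim",cv2.minAreaRect(q[:,:2].astype(np.float32)),np.median(q[:,2]))
    m=(W[...,2]<16)&(W[...,2]>6)&(abs(W[...,0]-485)<170)&(abs(W[...,1]-230)<190)&(h[...,0]>8)&(h[...,0]<30)
    m=cv2.morphologyEx(m.astype(np.uint8),cv2.MORPH_OPEN,np.ones((3,3)))>0
    if m.sum()>30: q=W[m];print(n,"floor",cv2.minAreaRect(q[:,:2].astype(np.float32)),np.median(q[:,2]))
E
python3 -c "
from tray import *
plan((505,90,260),0.24,255,n=10)
tray('wrist','w2');tray('scene','s2');tray('side','d2')
print(sense()['qpos'])"
```

```text
3.9 [503.4  95.8 271. ] 0.226 w 27.0 F [-0.1 -0.1 -1. ]
[[0.6, 1.1, 0.02, -0.014, 255]]
left [0. 0. 0.]
wrist green ((506.30828857421875, 168.20782470703125), (199.90365600585938, 185.14540100097656), 12.760634422302246)
wrist rim ((498.7749328613281, 173.8539276123047), (150.0406494140625, 151.5171356201172), 14.97677993774414) 33.94978879093685
wrist floor ((497.1033935546875, 181.12075805664062), (140.75035095214844, 157.07827758789062), 15.09858512878418) 9.071346626934883
scene orange ((481.8245849609375, 233.3887176513672), (97.252197265625, 16.596399307250977), 15.055749893188477) 213.18500092346056
scene green ((490.741943359375, 235.39422607421875), (202.02841186523438, 320.4873046875), 12.873074531555176)
scene rim ((481.6987609863281, 232.05331420898438), (153.7047576904297, 271.62774658203125), 14.799680709838867) 33.06974976765741
scene floor ((474.3174133300781, 227.35386657714844), (128.896728515625, 257.14154052734375), 14.733588218688965) 8.70797605451196
side orange ((460.8298645019531, 220.40724182128906), (50.27702331542969, 13.527908325195312), 16.38793182373047) 215.05666157211272
side green ((492.2293701171875, 228.50509643554688), (197.34475708007812, 315.9075622558594), 12.618874549865723)
side rim ((514.5489501953125, 206.17674255371094), (197.79721069335938, 336.7623291015625), 15.532777786254883) 34.55651731490167
side floor ((485.74993896484375, 247.63858032226562), (133.58663940429688, 238.79881286621094), 14.791916847229004) 11.046495233176756
[-0.07304237  0.23046609 -0.26743447  1.77621439  0.06761124  1.13194965
 -0.12901491]
```

View pics/w2.png

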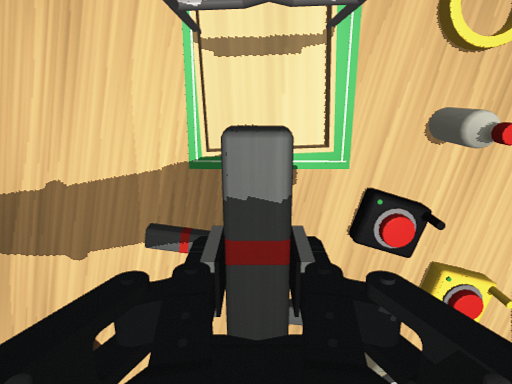

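View pics/s2.png

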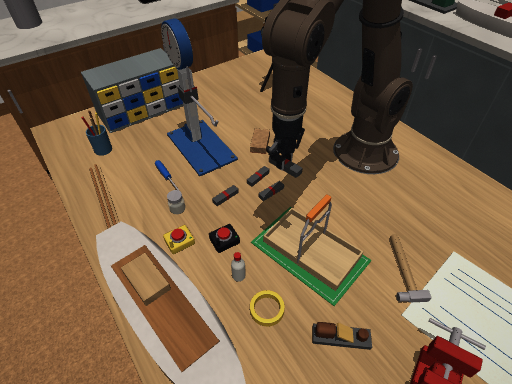

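```bash
python3 -c "
from h import *
plan((529,167,90),0.262,255,n=10)"
```

```text
4.05 [503.5  95.7 271. ] 0.233 w 26.7 F [ 0.4 -1.2 -1.1]
[[-1.45, 4.16, 0.9, -0.029, 255], [-1.43, 4.16, 0.94, 0.0, 255], [-1.43, 4.16, 0.94, -0.0, 255], [-1.43, 4.16, 0.94, 0.0, 255], [-0.51, 1.5, 0.34, -0.0, 255]]
left [0. 0. 0.]
```

Call:
jog_arm(steps=[[-1.45,4.16,0.9,-0.029,255],[-1.43,4.16,0.94,0,255],[-1.43,4.16,0.94,0,255],[-1.43,4.16,0.94,0,255],[-0.51,1.5,0.34,0,255]])

```text
time_s: 4.55
ee_pos: [534.6, 168.4, 88.7]
eef_rot: [[0.272, 0.022, 0.962], [-0.962, 0.006, 0.272], [0.0, -1.0, 0.023]]
force: [-0.2, -0.1, -0.8]
gripper_width: 26.6
```

```bash
python3 -c "
from h import *
plan((529,167,16),0.262,255,n=10,step=25)"
```

```text
4.55 [534.6 168.4  88.7] 0.275 w 26.6 F [-0.2 -0.1 -0.8]
[[-0.01, 2.49, -0.25, 0.013, 255], [-0.0, 2.49, -0.25, -0.0, 255], [-0.0, 2.28, -0.23, 0.0, 255]]
left [0. 0. 0.]
```

Call:
jog_arm(steps=[[0,2.5,-0.25,0.013,255],[0,2.4,-0.25,0,255],[0,1.9,-0.2,0,255],[0,0.4,0,0,255],[0,0,0,0,255]])

```text
time_s: 5.05
ee_pos: [529.8, 169.2, 14.6]
eef_rot: [[0.276, 0.021, 0.961], [-0.961, 0.008, 0.276], [-0.001, -1.0, 0.023]]
force: [0.1, 0.8, -0.7]
gripper_width: 26.9
```

```bash
python3 -c "
from h import *
plan((529,167,15),0.262,255,n=10,step=25)"
```

```text
5.05 [529.8 169.2  14.6] 0.279 w 26.9 F [ 0.1  0.8 -0.7]
[[0.19, -0.04, -0.14, 0.017, 255]]
left [0. 0. 0.]
```

Good. I'll open partway and then retreat upward.

Call:
jog_arm(steps=[[0.1,0,-0.1,0.015,110],[0,0,0,0,110],[0,0,0,0,110],[0,-3,0,0,110],[0,-4.5,0,0,110]])

```text
time_s: 5.55
ee_pos: [525.0, 165.8, 86.7]
eef_rot: [[0.266, 0.013, 0.964], [-0.964, 0.005, 0.266], [-0.002, -1.0, 0.014]]
force: [0.5, 0.7, 0.9]
gripper_width: 48.7
```

```bash
python3 -c "
from h import *
plan((583,-60,120),1.69,0,n=16)
p,d,W=grab('wrist','w3')
for b in bars(p,W,(12,45)): print(b)
p,d,W=grab('scene')
for b in bars(p,W): print(b)"
```

```text
5.55 [525.  165.8  86.7] 0.269 w 48.7 F [0.5 0.7 0.9]
[[4.45, -0.65, -0.07, -0.15, 0], [4.39, -0.65, -0.73, -0.15, 0], [4.23, -0.65, -1.38, -0.15, 0], [3.98, -0.65, -2.0, -0.15, 0], [3.64, -0.65, -2.57, -0.15, 0], [0.75, -0.15, -0.72, -0.15, 0], [0.0, 0.0, 0.0, -0.15, 0], [0.0, 0.0, 0.0, -0.15, 0], [0.0, 0.0, 0.0, -0.15, 0], [0.0, 0.0, 0.0, -0.071, 0]]
left [0. 0. 0.]
(array([529.1, 173.7]), array([27.7, 99.7]), -1.283, 30.9, [241, 112, 46, 156])
(array([704.2, 171.7]), array([ 3.8, 22.3]), -1.119, 23.0, [496, 230, 16, 44])
(array([661.4,  67.7]), array([19.6, 27.7]), -0.581, 31.5, [382, 344, 42, 40])
(array([-951.8, -333.5]), array([ 28.5, 762.9]), -1.562, 30.8, [391, 22, 121, 59])
(array([24.3, 43. ]), array([ 95.5, 211.2]), -0.511, 31.1, [335, 139, 64, 32])
(array([ 438.2, -120.9]), array([ 28.1, 101.6]), 0.246, 21.4, [247, 166, 22, 18])
(array([446.1, -32.8]), array([26.6, 90.4]), 0.093, 21.5, [259, 182, 21, 17])
(array([ 587.3, -108.6]), array([28.6, 98.6]), 0.141, 21.4, [212, 185, 26, 19])
(array([688.5,  48.4]), array([68., 77.]), -0.083, 30.8, [209, 224, 31, 27])
(array([606.6, 485.8]), array([ 20.8, 124.4]), -0.711, 25.5, [313, 324, 59, 25])
```

View pics/w3.png

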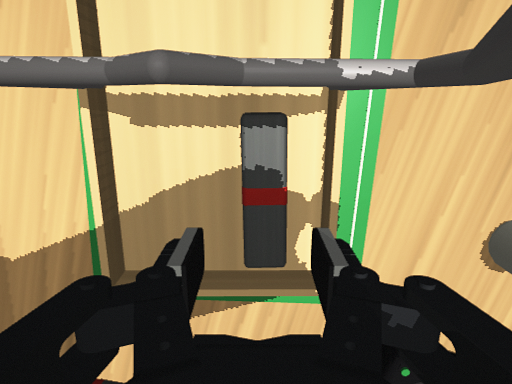

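Call:
jog_arm(steps=[[4.45,-1.5,-0.07,-0.15,0],[4.39,-0.65,-0.73,-0.15,0],[4.23,-0.65,-1.38,-0.15,0],[3.98,-0.65,-2.0,-0.15,0],[3.64,-0.65,-2.57,-0.15,0]])

```text
time_s: 6.15
ee_pos: [585.6, -43.1, 134.1]
eef_rot: [[0.855, 0.028, 0.519], [-0.519, 0.015, 0.855], [0.016, -1.0, 0.027]]
force: [0.5, 0.8, -0.1]
gripper_width: 85.5
```

```bash
python3 -c "
from h import *
plan((588,-111.5,60),1.69,0,n=16)"
```

```text
6.15 [585.6 -43.1 134.1] 1.025 w 85.5 F [ 0.5  0.8 -0.1]
[[1.62, 3.26, -2.64, -0.15, 0], [1.21, 3.26, -2.85, -0.15, 0], [0.19, 0.79, -0.72, -0.15, 0], [0.0, 0.0, 0.0, -0.15, 0], [0.0, 0.0, 0.0, -0.065, 0]]
left [0. 0. 0.]
```

Call:
jog_arm(steps=[[1.62,3.26,-2.64,-0.15,0],[1.21,3.26,-2.85,-0.15,0],[0.19,0.79,-0.72,-0.15,0],[0,0,0,-0.15,0],[0,0,0,-0.065,0]])

```text
time_s: 6.65
ee_pos: [589.8, -126.8, 55.9]
eef_rot: [[0.992, 0.031, -0.12], [0.119, 0.011, 0.993], [0.032, -0.999, 0.008]]
force: [-0.3, -0.3, 0.1]
gripper_width: 85.1
```

```bash
python3 -c "
from h import *
p,d,W=grab('wrist','w4')
for b in bars(p,W,(12,45)): print(b)
plan((588.5,-111.5,2),1.69,0,n=16,step=22)"
```

```text
(array([ 484.5, -115.2]), array([ 8.4, 27.1]), -1.471, 20.9, [277, 0, 60, 22])
(array([481.7, -34.1]), array([22.1, 28.1]), -1.475, 21.9, [435, 0, 75, 53])
(array([ 588.5, -112.3]), array([27.7, 99.4]), 0.119, 22.0, [257, 123, 53, 168])
(array([ 599.4, -268. ]), array([ 7.8, 13.3]), -0.05, 15.8, [0, 186, 15, 24])
(array([681.2,  15.1]), array([11.4, 13.8]), -1.177, 31.2, [441, 367, 36, 17])
6.7 [ 589.6 -127.    55.7] 1.692 w 85.8 F [ 0.2 -1.4 -0.1]
[[-0.04, 2.12, 0.59, 0.002, 0], [-0.04, 2.12, 0.59, 0.0, 0], [-0.02, 1.15, 0.32, 0.0, 0]]
left [0. 0. 0.]
```

Call:
jog_arm(steps=[[-0.04,1.5,1.4,0.002,0],[-0.04,2,0.1,0,0],[0,1.5,0,0,0],[0,0.4,0,0,0],[0,0,0,0,0]])

```text
time_s: 7.2
ee_pos: [589.3, -111.6, -0.8]
eef_rot: [[0.993, 0.032, -0.114], [0.113, 0.012, 0.994], [0.033, -0.999, 0.008]]
force: [0.5, 0.0, 0.3]
gripper_width: 85.4
```

```bash
python3 -c "
from h import *
plan((588.5,-112,2),1.69,0,n=16,step=22)"
```

```text
7.2 [ 589.3 -111.6   -0.8] 1.685 w 85.4 F [0.5 0.  0.3]
[[-0.08, -0.28, -0.03, -0.005, 0]]
left [0. 0. 0.]
```

Call:
jog_arm(steps=[[-0.08,-0.5,0,-0.005,0],[-0.1,0,0,0,255],[-0.1,0,0,0,255],[0,0,0,0,255],[0,0,0,0,255]], newtons=50)

```text
time_s: 7.7
ee_pos: [587.8, -112.6, 7.1]
eef_rot: [[0.992, 0.036, -0.118], [0.117, 0.011, 0.993], [0.037, -0.999, 0.007]]
force: [-0.1, -2.2, 1.9]
gripper_width: 28.1
```

Call:
jog_arm(steps=[[0,-2,0,0,255],[0,-4,0,0,255],[0,-4,0,0,255],[0,-2,0,0,255],[0,0,0,0,255]])

```text
time_s: 8.2
ee_pos: [582.2, -113.9, 130.2]
eef_rot: [[0.992, 0.032, -0.118], [0.118, 0.012, 0.993], [0.033, -0.999, 0.008]]
force: [-0.2, -0.9, -1.0]
gripper_width: 26.4
```

```bash
python3 -c "
from h import *
plan((476,140,130),0.262,255,n=16)"
```

```text
8.2 [ 582.2 -113.9  130.2] 1.689 w 26.4 F [-0.2 -0.9 -1. ]
[[-1.23, -0.0, 4.33, 0.15, 255], [-1.87, -0.0, 4.09, 0.15, 255], [-2.46, -0.0, 3.77, 0.15, 255], [-2.99, -0.0, 3.36, 0.15, 255], [-3.46, -0.0, 2.87, 0.15, 255], [-3.85, -0.0, 2.32, 0.15, 255], [-0.48, -0.0, 0.2, 0.15, 255], [0.0, 0.0, 0.0, 0.15, 255], [0.0, 0.0, 0.0, 0.15, 255], [0.0, 0.0, 0.0, 0.077, 255]]
left [0. 0. 0.]
```

Call:
jog_arm(steps=[[-1.23,0,4.33,0.15,255],[-1.87,0,4.09,0.15,255],[-2.46,0,3.77,0.15,255],[-2.99,0,3.36,0.15,255],[-3.46,0,2.87,0.15,255]])

```text
time_s: 8.7
ee_pos: [494.6, 89.0, 125.1]
eef_rot: [[0.805, 0.031, 0.592], [-0.592, 0.009, 0.806], [0.02, -0.999, 0.026]]
force: [0.8, 0.7, -0.6]
gripper_width: 26.7
```

```bash
python3 -c "
from h import *
plan((475,150,110),0.262,255,n=16)"
```

```text
8.7 [494.6  89.  125.1] 0.937 w 26.7 F [ 0.8  0.7 -0.6]
[[-3.57, 1.02, 2.54, 0.15, 255], [-1.81, 0.47, 0.92, 0.15, 255], [0.0, 0.0, 0.0, 0.15, 255], [0.0, 0.0, 0.0, 0.15, 255], [0.0, 0.0, 0.0, 0.075, 255]]
left [0. 0. 0.]
```

Call:
jog_arm(steps=[[0,0,0,0.15,255],[0,0,0,0.15,255],[0,0,0,0.15,255],[0,0,0,0.15,255],[0,0,0,0.075,255]])

```text
time_s: 9.2
ee_pos: [487.6, 97.2, 120.3]
eef_rot: [[0.257, 0.024, 0.966], [-0.966, 0.01, 0.257], [-0.004, -1.0, 0.026]]
force: [-0.4, -0.6, -1.0]
gripper_width: 26.1
```

```bash
python3 -c "
from h import *
plan((474,156,60),0.262,255,n=16,step=25)"
```

```text
9.2 [487.6  97.2 120.3] 0.26 w 26.1 F [-0.4 -0.6 -1. ]
[[-1.76, 1.77, 0.01, -0.002, 255], [-1.76, 1.77, 0.02, 0.0, 255], [-1.76, 1.77, 0.02, -0.0, 255], [-0.72, 0.73, 0.01, 0.0, 255]]
left [0. 0. 0.]
```

Call:
jog_arm(steps=[[-1.76,1.77,0,-0.002,255],[-1.76,1.77,0,0,255],[-1.76,1.77,0,0,255],[-0.7,0.73,0,0,255],[0,0,0,0,255]])

```text
time_s: 9.7
ee_pos: [471.3, 155.2, 54.2]
eef_rot: [[0.255, 0.02, 0.967], [-0.967, 0.007, 0.254], [-0.001, -1.0, 0.021]]
force: [1.3, 0.4, -0.4]
gripper_width: 26.4
```

```bash
python3 -c "
from h import *
plan((474,156,17),0.262,255,n=16,step=20)"
```

```text
9.7 [471.3 155.2  54.2] 0.257 w 26.4 F [ 1.3  0.4 -0.4]
[[-0.0, 2.0, 0.11, -0.005, 255], [0.0, 1.72, 0.09, 0.0, 255]]
left [0. 0. 0.]
```

Call:
jog_arm(steps=[[0,1.8,0.15,-0.005,255],[0,1.7,0.1,0,255],[0,0,0,0,255],[0,0,0,0,110],[0,0,0,0,110]])

```text
time_s: 10.2
ee_pos: [476.7, 152.9, 20.5]
eef_rot: [[0.257, 0.022, 0.966], [-0.966, 0.005, 0.257], [0.001, -1.0, 0.023]]
force: [0.4, -0.1, -0.4]
gripper_width: 48.6
```

Call:
jog_arm(steps=[[0,0,0,0,110],[0,-3,0,0,110],[0,-3,0,0,110],[0,-2,0,0,110],[0,0,0,0,110]])

```text
time_s: 10.7
ee_pos: [475.8, 151.9, 106.5]
eef_rot: [[0.256, 0.026, 0.966], [-0.967, 0.006, 0.256], [0.001, -1.0, 0.026]]
force: [0.3, 0.5, -0.2]
gripper_width: 48.6
```

```bash
python3 -c "
from h import *
p,d,W=grab('wrist','w5')
for b in bars(p,W,(12,45)): print(b)
p,d,W=grab('scene','s5')
for b in bars(p,W): print(b)
plan((490,30,130),1.65,0,n=16)"
```

```text
(array([476.7, 154.3]), array([27.5, 99.8]), -1.297, 30.9, [234, 117, 42, 143])
(array([527.1, 179. ]), array([27.3, 80.7]), -1.29, 30.9, [311, 116, 49, 117])
(array([657.9,  69.3]), array([ 6.8, 17.7]), -0.736, 30.9, [439, 332, 17, 25])
(array([406.7, -30.4]), array([13.4, 27.7]), 0.111, 21.3, [99, 363, 35, 21])
(array([649.6,  29.2]), array([3.2, 6.1]), -1.525, 27.1, [404, 368, 20, 16])
(array([-955.7, -311.8]), array([ 36.9, 719.4]), 1.568, 30.6, [394, 25, 118, 56])
(array([21.2, 15.7]), array([150.4, 183.5]), -1.043, 31.7, [335, 132, 63, 40])
(array([ 437.7, -120.2]), array([26.5, 95.5]), 0.233, 22.3, [247, 166, 22, 19])
(array([441.7, -31.9]), array([28.1, 98.9]), 0.068, 21.5, [259, 181, 25, 18])
(array([688.9,  49.7]), array([69. , 77.2]), -0.088, 30.8, [209, 224, 31, 28])
(array([529.9, 175. ]), array([29.1, 94.8]), -1.281, 30.4, [274, 229, 26, 23])
(array([609.4, 489.8]), array([ 31.6, 125.2]), -0.71, 26.5, [313, 324, 59, 25])
10.8 [474.7 151.3 104.3] 0.259 w 48.6 F [-0.  -0.6 -1.2]
[[4.37, -0.93, -0.57, -0.15, 0], [4.23, -0.93, -1.21, -0.15, 0], [3.11, -0.73, -1.42, -0.15, 0], [0.0, 0.0, 0.0, -0.15, 0], [0.0, 0.0, 0.0, -0.15, 0], [0.0, 0.0, 0.0, -0.15, 0], [0.0, 0.0, 0.0, -0.15, 0], [0.0, 0.0, 0.0, -0.15, 0], [0.0, 0.0, 0.0, -0.15, 0], [0.0, 0.0, 0.0, -0.041, 0]]
left [0. 0. 0.]
```

View pics/w5.png

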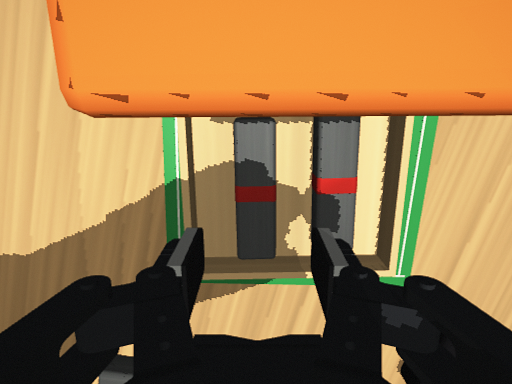

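Call:
jog_arm(steps=[[4.37,-2.5,-0.57,-0.15,0],[4.23,-0.93,-1.21,-0.15,0],[3.11,-0.73,-1.42,-0.15,0],[3,0,-1.5,-0.15,0],[1,0,-1,-0.15,0]])

```text
time_s: 11.3
ee_pos: [494.3, -11.6, 139.6]
eef_rot: [[0.837, 0.018, 0.547], [-0.547, 0.005, 0.837], [0.012, -1.0, 0.014]]
force: [-0.1, 0.3, 0.0]
gripper_width: 85.1
```

```bash
python3 -c "
from h import *
plan((443,-30,80),1.646,0,n=16,step=30)"
```

```text
11.3 [494.3 -11.6 139.6] 0.992 w 85.1 F [-0.1  0.3  0. ]
[[-1.25, 2.18, -1.65, -0.15, 0], [-1.48, 2.18, -1.44, -0.15, 0], [-1.16, 1.51, -0.83, -0.15, 0], [0.0, 0.0, 0.0, -0.15, 0], [0.0, 0.0, 0.0, -0.054, 0]]
left [0. 0. 0.]
```

Call:
jog_arm(steps=[[-1.25,2.18,-1.65,-0.15,0],[-1.48,2.18,-1.44,-0.15,0],[-1.16,1.51,-0.83,-0.15,0],[0,0,0,-0.15,0],[0,0,0,-0.054,0]])

```text
time_s: 11.8
ee_pos: [438.0, -35.0, 73.4]
eef_rot: [[0.996, 0.011, -0.083], [0.083, 0.006, 0.997], [0.011, -1.0, 0.005]]
force: [-0.0, 0.0, 0.2]
gripper_width: 85.5
```

```bash
python3 -c "
from h import *
p,d,W=grab('wrist','w6')
for b in bars(p,W,(12,45)): print(b)
plan((443,-35,4),1.646,0,n=16,step=25)"
```

```text
(array([ 434.9, -125.1]), array([28.4, 93.1]), 0.231, 21.9, [63, 107, 86, 154])
(array([441.9, -36.7]), array([27.8, 98.9]), 0.079, 22.0, [230, 128, 47, 154])
(array([480.6, 117.4]), array([17.1, 28.7]), -1.264, 30.7, [460, 260, 52, 46])
11.85 [437.5 -35.2  73.1] 1.655 w 85.4 F [-0.1 -0.8 -0.7]
[[0.17, 2.49, -0.02, 0.009, 0], [0.17, 2.49, -0.02, 0.0, 0], [0.13, 1.93, -0.02, 0.0, 0]]
left [0. 0. 0.]
```

Call:
jog_arm(steps=[[0.2,2.3,-0.12,0.009,0],[0.2,2.3,-0.05,0,0],[0.1,2.0,0,0,0],[0,0,0,0,0],[0,0,0,0,255]])

```text
time_s: 12.35
ee_pos: [442.0, -35.9, 3.2]
eef_rot: [[0.998, 0.006, -0.068], [0.068, 0.008, 0.998], [0.007, -1.0, 0.007]]
force: [0.3, -0.4, -0.0]
gripper_width: 73.3
```

Call:
jog_arm(steps=[[0,0,0,0,255],[0,0,0,0,255],[0,0,0,0,255],[0,0,0,0,255],[0,0,0,0,255]])

```text
time_s: 12.85
ee_pos: [443.3, -36.1, 5.9]
eef_rot: [[0.998, 0.01, -0.066], [0.066, 0.007, 0.998], [0.01, -1.0, 0.006]]
force: [-0.5, -0.6, -2.9]
gripper_width: 27.2
```

Call:
jog_arm(steps=[[0,-3,0,0,255],[0,-4.8,0,0,255],[0,-4.8,0,0,255],[0,-4.8,0,0,255],[0,-4.8,0,0,255]])

```text
time_s: 13.35
ee_pos: [436.2, -37.2, 230.2]
eef_rot: [[0.998, -0.004, -0.069], [0.069, 0.01, 0.998], [-0.003, -1.0, 0.011]]
force: [1.1, -0.8, -1.6]
gripper_width: 26.5
```

```bash
python3 -c "
from h import *
plan((445,280,262),0.262,255,n=16,step=45)"
```

```text
13.35 [436.2 -37.2 230.2] 1.639 w 26.5 F [ 1.1 -0.8 -1.6]
[[0.43, -0.4, 4.46, 0.15, 255], [-0.24, -0.4, 4.48, 0.15, 255], [-0.91, -0.4, 4.39, 0.15, 255], [-1.55, -0.4, 4.2, 0.15, 255], [-2.17, -0.4, 3.92, 0.15, 255], [-2.73, -0.4, 3.56, 0.15, 255], [-3.23, -0.4, 3.11, 0.15, 255], [-0.32, -0.04, 0.23, 0.15, 255], [0.0, 0.0, 0.0, 0.15, 255], [0.0, 0.0, 0.0, 0.027, 255]]
left [0. 0. 0.]
```

Call:
jog_arm(steps=[[0.43,-1.5,4.46,0.15,255],[-0.24,-1,4.48,0.15,255],[-0.91,-0.4,4.39,0.15,255],[-1.55,-0.4,4.2,0.15,255],[-2.17,0,3.92,0.15,255]])

```text
time_s: 13.85
ee_pos: [442.0, 160.5, 270.9]
eef_rot: [[0.821, 0.009, 0.571], [-0.571, 0.007, 0.821], [0.003, -1.0, 0.01]]
force: [0.7, 0.2, -1.3]
gripper_width: 26.9
```

```bash
python3 -c "
from h import *
plan((442,295,262),0.262,255,n=16,step=40)"
```

```text
13.85 [442.  160.5 270.9] 0.963 w 26.9 F [ 0.7  0.2 -1.3]
[[-2.28, 0.29, 3.27, 0.15, 255], [-2.74, 0.29, 2.9, 0.15, 255], [-3.15, 0.29, 2.45, 0.15, 255], [-1.28, 0.11, 0.72, 0.15, 255], [0.0, 0.0, 0.0, 0.101, 255]]
left [0. 0. 0.]
```

Call:
jog_arm(steps=[[-2.28,0.1,3.27,0.15,255],[-2.74,0.1,2.9,0.15,255],[-3.15,0.1,2.45,0.15,255],[-0.6,0.11,0.3,0.15,255],[0,0,0,0.101,255]])

```text
time_s: 14.35
ee_pos: [436.4, 287.8, 267.6]
eef_rot: [[0.294, 0.008, 0.956], [-0.956, 0.009, 0.294], [-0.006, -1.0, 0.01]]
force: [-0.3, -0.6, -1.8]
gripper_width: 26.9
```

```bash
python3 -c "
from h import *
plan((438,293,80),0.262,255,n=16,step=35)
p,d,W=grab('wrist','w7')
p,d,W=grab('scene','s7')
for b in bars(p,W): print(b)"
```

```text
14.35 [436.4 287.8 267.6] 0.299 w 26.9 F [-0.3 -0.6 -1.8]
[[-0.06, 3.5, 0.02, 0.037, 255], [-0.06, 3.5, 0.02, -0.0, 255], [-0.06, 3.5, 0.02, 0.0, 255], [-0.06, 3.5, 0.02, -0.0, 255], [-0.06, 3.5, 0.02, -0.0, 255], [-0.02, 1.27, 0.01, -0.0, 255]]
left [0. 0. 0.]
(array([-953.9, -239.2]), array([ 24.2, 543.2]), -1.561, 30.7, [419, 34, 93, 48])
(array([-35.2,  81.1]), array([ 32.5, 111.2]), 0.308, 32.4, [371, 144, 28, 27])
(array([ 436.3, -121. ]), array([26.7, 97. ]), 0.249, 22.0, [247, 166, 22, 19])
(array([479.8, 143.2]), array([28.1, 67.9]), -1.295, 30.5, [283, 218, 21, 18])
(array([689.3,  48.9]), array([67.5, 80.1]), -0.135, 31.1, [209, 224, 31, 28])
(array([529.8, 174.8]), array([29.7, 93.5]), -1.313, 30.4, [274, 229, 26, 23])
(array([602.6, 492. ]), array([ 25.9, 138.4]), -0.709, 25.2, [313, 324, 59, 24])
```

View pics/w7.png

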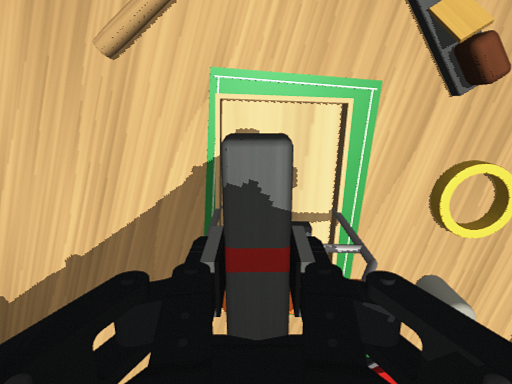

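View pics/s7.png

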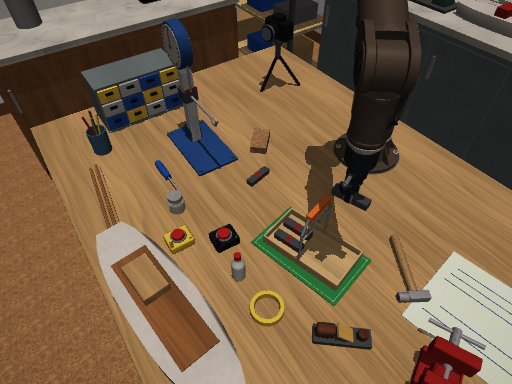

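Call:
jog_arm(steps=[[-0.6,2,0,0.037,255],[-0.1,3.5,0,0,255],[0,3.5,0,0,255],[0,3.5,0,0,255],[0,3.5,0,0,255]])

```text
time_s: 14.95
ee_pos: [440.5, 294.7, 108.6]
eef_rot: [[0.274, 0.019, 0.961], [-0.962, 0.013, 0.274], [-0.008, -1.0, 0.022]]
force: [0.1, -0.0, -1.2]
gripper_width: 27.2
```

```bash
python3 -c "
from h import *
plan((437.5,293,16),0.262,255,n=16,step=25)"
```

```text
14.95 [440.5 294.7 108.6] 0.278 w 27.2 F [ 0.1 -0.  -1.2]
[[0.04, 2.5, -0.14, 0.016, 255], [0.04, 2.5, -0.14, -0.0, 255], [0.04, 2.5, -0.14, 0.0, 255], [0.03, 1.76, -0.1, -0.0, 255]]
left [0. 0. 0.]
```

Call:
jog_arm(steps=[[0.04,2.5,-0.14,0.016,255],[0.04,2.5,-0.14,0,255],[0.04,2.4,-0.14,0,255],[0,1.5,-0.1,0,255],[0,0,0,0,255]])

```text
time_s: 15.45
ee_pos: [437.0, 287.9, 12.8]
eef_rot: [[0.272, 0.015, 0.962], [-0.962, 0.01, 0.272], [-0.005, -1.0, 0.017]]
force: [-0.1, 0.7, -0.2]
gripper_width: 26.6
```

Call:
jog_arm(steps=[[0,0,0,0,110],[0,0,0,0,110],[0,0,0,0,110],[0,-2.5,0,0,110],[0,-4,0,0,110]])

```text
time_s: 15.95
ee_pos: [435.0, 283.6, 76.0]
eef_rot: [[0.278, 0.009, 0.961], [-0.961, 0.005, 0.278], [-0.003, -1.0, 0.01]]
force: [0.0, -0.9, 0.7]
gripper_width: 48.7
```

Call:
jog_arm(steps=[[0,-4,0,0,110],[0,-4.5,0,0,110],[0,-4.5,0,0,110],[0,-4.5,0,0,110],[0,-2,0,0,110]])

```text
time_s: 16.45
ee_pos: [432.5, 281.8, 282.3]
eef_rot: [[0.282, 0.012, 0.959], [-0.959, 0.008, 0.282], [-0.004, -1.0, 0.014]]
force: [0.7, -0.4, 0.4]
gripper_width: 48.4
```

```bash
python3 -c "
from h import *
p,d,W=grab('wrist','w8')
for b in bars(p,W,(12,45)): print(b)
p,d,W=grab('scene','s8')
for b in bars(p,W): print(b)
plan((437,-60,180),1.806,0,n=16,step=45)"
```

```text
(array([641.7, 432.7]), array([0.1, 0.3]), 0.659, 34.2, [413, 0, 61, 88])
(array([437.6, 289. ]), array([26.9, 97.9]), -1.291, 30.8, [248, 106, 24, 83])
(array([518. , 209.5]), array([26.2, 26.8]), 0.336, 30.8, [291, 213, 23, 25])
(array([465.1, 196.8]), array([12.4, 26.4]), 0.273, 30.6, [249, 216, 22, 14])
(array([473.8, 165.6]), array([25.8, 30.1]), -1.29, 30.8, [249, 238, 21, 22])
(array([526.5, 179. ]), array([24.1, 30.2]), -1.297, 31.0, [290, 239, 22, 22])
(array([714.4, 196.8]), array([ 2.7, 18. ]), 0.367, 41.8, [421, 266, 33, 15])
(array([-952.2, -218.4]), array([ 28.6, 523.6]), 1.541, 31.5, [424, 36, 88, 45])
(array([-29.9,  83.3]), array([ 35.5, 121.2]), 0.246, 30.4, [369, 144, 29, 27])
(array([ 437.8, -121.1]), array([ 27.2, 100.5]), 0.235, 22.0, [247, 166, 22, 19])
(array([479.2, 143.3]), array([29.5, 69. ]), -1.274, 30.4, [283, 218, 21, 18])
(array([688.6,  49.1]), array([66.4, 76.7]), -0.074, 30.9, [209, 224, 31, 27])
(array([528.8, 173.1]), array([29.1, 91.4]), -1.266, 30.5, [274, 229, 26, 23])
(array([436.8, 291.2]), array([ 29.6, 100. ]), -1.328, 30.3, [320, 239, 32, 26])
(array([607.3, 486.3]), array([ 20.8, 124.1]), -0.719, 26.8, [313, 324, 59, 24])
16.55 [433.  281.9 281.7] 0.285 w 48.6 F [ 0.5  1.1 -0.7]
[[4.16, 1.25, -1.18, -0.15, 0], [3.93, 1.25, -1.79, -0.15, 0], [3.62, 1.25, -2.36, -0.15, 0], [3.23, 1.25, -2.87, -0.15, 0], [2.76, 1.25, -3.32, -0.15, 0], [2.24, 1.25, -3.7, -0.15, 0], [1.66, 1.25, -3.99, -0.15, 0], [0.97, 1.16, -3.9, -0.15, 0], [0.0, 0.0, 0.0, -0.15, 0], [0.0, 0.0, 0.0, -0.15, 0], [0.0, 0.0, 0.0, -0.021, 0]]
left [0. 0. 0.]
```

View pics/w8.png

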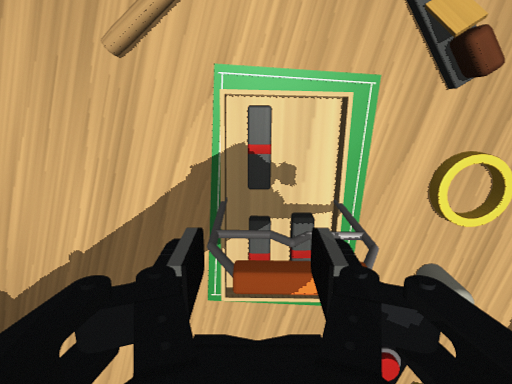

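Call:
jog_arm(steps=[[4.16,0,-1.18,-0.15,0],[3.93,0,-1.79,-0.15,0],[3.62,0,-2.36,-0.15,0],[3.23,1,-2.87,-0.15,0],[2.76,1.25,-3.32,-0.15,0]])

```text
time_s: 17.05
ee_pos: [429.2, 88.2, 258.6]
eef_rot: [[0.82, 0.014, 0.573], [-0.573, 0.01, 0.82], [0.006, -1.0, 0.017]]
force: [1.5, -1.1, 0.0]
gripper_width: 85.3
```

```bash
python3 -c "
from h import *
plan((437,-105,120),1.806,0,n=16,step=45)"
```

```text
17.05 [429.2  88.2 258.6] 0.961 w 85.3 F [ 1.5 -1.1  0. ]
[[2.2, 2.59, -2.95, -0.15, 0], [1.73, 2.59, -3.25, -0.15, 0], [1.23, 2.59, -3.47, -0.15, 0], [0.7, 2.59, -3.62, -0.15, 0], [0.15, 2.59, -3.68, -0.15, 0], [-0.12, 0.74, -1.05, -0.095, 0]]
left [0. 0. 0.]
```

Call:
jog_arm(steps=[[2.2,2.59,-2.95,-0.15,0],[1.73,2.59,-3.25,-0.15,0],[1.23,2.59,-3.47,-0.15,0],[0.7,2.59,-3.62,-0.15,0],[0.15,2.59,-2.5,-0.15,0]])

```text
time_s: 17.55
ee_pos: [434.4, -92.3, 122.7]
eef_rot: [[0.99, 0.017, -0.139], [0.138, 0.008, 0.99], [0.018, -1.0, 0.006]]
force: [0.4, -1.0, -0.2]
gripper_width: 85.3
```

Call:
jog_arm(steps=[[0,0,0,-0.095,0],[0,0,0,0,0]])

```text
time_s: 17.75
ee_pos: [430.1, -96.6, 117.6]
eef_rot: [[0.972, 0.008, -0.234], [0.234, 0.01, 0.972], [0.011, -1.0, 0.008]]
force: [-0.1, 0.2, -0.5]
gripper_width: 85.6
```

```bash
python3 -c "
from h import *
p,d,W=grab('wrist','w9')
for b in bars(p,W,(12,45)): print(b)
plan((437,-122,4),1.806,0,n=16,step=25)"
```

```text
(array([ 438.1, -125. ]), array([28.1, 99.2]), 0.23, 21.9, [195, 117, 41, 131])
(array([ 459.7, -268.3]), array([14.5, 14.5]), -0.311, 15.8, [11, 160, 22, 18])
(array([474.8, 112.2]), array([ 9.1, 24.4]), -0.893, 26.0, [480, 285, 32, 21])
17.8 [429.8 -96.7 117.6] 1.803 w 85.6 F [-0.3  0.2 -0.7]
[[0.0, 2.43, -0.58, -0.003, 0], [-0.0, 2.43, -0.58, -0.0, 0], [-0.0, 2.43, -0.58, -0.0, 0], [-0.0, 2.43, -0.58, -0.0, 0], [-0.0, 1.62, -0.39, -0.0, 0]]
left [0. 0. 0.]
```

Call:
jog_arm(steps=[[0.05,2.4,-1.2,-0.003,0],[0.05,2.4,-1.2,0,0],[0.04,2.4,-0.5,0,0],[0,2.4,0,0,0],[0,1.0,0,0,0]])

```text
time_s: 18.3
ee_pos: [442.6, -122.3, 11.4]
eef_rot: [[0.975, 0.016, -0.223], [0.223, 0.008, 0.975], [0.017, -1.0, 0.004]]
force: [-0.6, -0.7, 0.2]
gripper_width: 85.3
```

```bash
python3 -c "
from h import *
plan((438,-124.5,4),1.806,0,n=16,step=25)"
```

```text
18.3 [ 442.6 -122.3   11.4] 1.795 w 85.3 F [-0.6 -0.7  0.2]
[[-0.51, 0.73, -0.11, -0.011, 0]]
left [0. 0. 0.]
```

Call:
jog_arm(steps=[[-0.51,0.9,-0.15,-0.011,0],[0,0,0,0,255],[0,0,0,0,255],[0,0,0,0,255],[0,0,0,0,255]])

```text
time_s: 18.8
ee_pos: [439.0, -123.8, 3.8]
eef_rot: [[0.972, 0.019, -0.234], [0.233, 0.007, 0.972], [0.02, -1.0, 0.002]]
force: [0.2, -1.0, 1.2]
gripper_width: 28.3
```

Call:
jog_arm(steps=[[0,0,0,0,255],[0,-3,0,0,255],[0,-4.8,0,0,255],[0,-4.8,0,0,255],[0,-4.8,0,0,255]])

```text
time_s: 19.3
ee_pos: [431.9, -123.7, 179.3]
eef_rot: [[0.972, 0.008, -0.235], [0.235, 0.011, 0.972], [0.011, -1.0, 0.009]]
force: [1.1, -1.2, -1.9]
gripper_width: 27.0
```

```bash
python3 -c "
from h import *
plan((480,290,265),0.262,255,n=16,step=45)"
```

```text
19.3 [ 431.9 -123.7  179.3] 1.808 w 27.0 F [ 1.1 -1.2 -1.9]
[[1.53, -0.85, 4.14, 0.15, 255], [0.9, -0.85, 4.33, 0.15, 255], [0.24, -0.85, 4.41, 0.15, 255], [-0.42, -0.85, 4.4, 0.15, 255], [-1.08, -0.85, 4.29, 0.15, 255], [-1.7, -0.85, 4.08, 0.15, 255], [-2.29, -0.85, 3.78, 0.15, 255], [-2.83, -0.85, 3.39, 0.15, 255], [-3.31, -0.85, 2.93, 0.15, 255], [-1.67, -0.38, 1.08, 0.15, 255], [0.0, 0.0, 0.0, 0.046, 255]]
left [0. 0. 0.]
```

Call:
jog_arm(steps=[[1.53,-2.3,4.14,0.15,255],[0.9,-2.2,4.33,0.15,255],[0.24,-2.2,4.3,0.15,255],[-0.42,-1.5,4.3,0.15,255],[-1.08,-1,4.2,0.15,255]])

```text
time_s: 19.8
ee_pos: [456.7, 79.4, 280.8]
eef_rot: [[0.883, 0.019, 0.468], [-0.469, 0.007, 0.883], [0.013, -1.0, 0.015]]
force: [0.7, -0.3, -1.5]
gripper_width: 26.6
```

```bash
python3 -c "
from h import *
plan((485,302,268),0.262,255,n=16,step=40)"
```

```text
19.8 [456.7  79.4 280.8] 1.083 w 26.6 F [ 0.7 -0.3 -1.5]
[[-1.42, 0.26, 3.73, 0.15, 255], [-1.96, 0.26, 3.48, 0.15, 255], [-2.46, 0.26, 3.15, 0.15, 255], [-2.9, 0.26, 2.74, 0.15, 255], [-3.28, 0.26, 2.28, 0.15, 255], [-2.21, 0.16, 1.09, 0.071, 255]]
left [0. 0. 0.]
```

Call:
jog_arm(steps=[[-1.42,0.1,3.73,0.15,255],[-1.96,0.1,3.48,0.15,255],[-2.46,0.1,3.15,0.15,255],[-2.9,0.1,2.74,0.15,255],[-3.28,0.1,2.28,0.15,255]])

```text
time_s: 20.3
ee_pos: [474.4, 269.7, 280.4]
eef_rot: [[0.378, 0.023, 0.925], [-0.926, 0.006, 0.378], [0.003, -1.0, 0.024]]
force: [0.6, -0.3, -1.0]
gripper_width: 27.1
```

Call:
jog_arm(steps=[[-0.8,0,0.3,0.071,255],[0,0,0,0,255]])

```text
time_s: 20.5
ee_pos: [471.7, 285.1, 280.4]
eef_rot: [[0.313, 0.022, 0.95], [-0.95, 0.009, 0.313], [-0.002, -1.0, 0.024]]
force: [-0.5, -0.2, -1.4]
gripper_width: 26.7
```

```bash
python3 -c "
from h import *
plan((491.5,305,110),0.262,255,n=16,step=35)"
```

```text
20.5 [471.7 285.1 280.4] 0.318 w 26.7 F [-0.5 -0.2 -1.4]
[[-0.25, 3.47, 0.42, 0.056, 255], [-0.27, 3.47, 0.41, -0.0, 255], [-0.27, 3.47, 0.41, 0.0, 255], [-0.27, 3.47, 0.41, -0.0, 255], [-0.26, 3.23, 0.38, 0.0, 255]]
left [0. 0. 0.]
```

Call:
jog_arm(steps=[[-1.3,0.5,1.5,0.056,255],[0,2.5,0.9,0,255],[0,3.5,0,0,255],[0,3.5,0,0,255],[0,3.5,0,0,255]])

```text
time_s: 21.0
ee_pos: [497.9, 304.0, 148.0]
eef_rot: [[0.266, 0.032, 0.963], [-0.964, 0.013, 0.266], [-0.004, -0.999, 0.034]]
force: [-0.1, 0.4, -1.5]
gripper_width: 26.9
```

```bash
python3 -c "
from h import *
plan((491.5,305,14),0.262,255,n=16,step=25)"
```

```text
21.0 [497.9 304.  148. ] 0.269 w 26.9 F [-0.1  0.4 -1.5]
[[-0.04, 2.49, -0.19, 0.007, 255], [-0.04, 2.49, -0.19, -0.0, 255], [-0.04, 2.49, -0.19, 0.0, 255], [-0.04, 2.49, -0.19, -0.0, 255], [-0.04, 2.49, -0.19, 0.0, 255], [-0.01, 0.91, -0.07, -0.0, 255]]
left [0. 0. 0.]
```

Call:
jog_arm(steps=[[-0.04,2.5,-0.2,0.007,255],[-0.04,2.5,-0.2,0,255],[-0.04,2.5,-0.2,0,255],[-0.04,2.5,-0.2,0,255],[-0.04,1.5,-0.1,0,255]])

```text
time_s: 21.5
ee_pos: [492.4, 294.8, 26.1]
eef_rot: [[0.264, 0.028, 0.964], [-0.964, 0.007, 0.264], [0.0, -1.0, 0.029]]
force: [-0.4, 1.1, -2.2]
gripper_width: 26.8
```

```bash
python3 -c "
from h import *
plan((491.5,304,15),0.262,255,n=16,step=25)"
```

```text
21.5 [492.4 294.8  26.1] 0.268 w 26.8 F [-0.4  1.1 -2.2]
[[-0.91, 1.12, 0.12, 0.006, 255]]
left [0. 0. 0.]
```

Call:
jog_arm(steps=[[-0.7,0.3,0,0.006,255],[-0.1,0.6,0,0,255],[0,0,0,0,255],[0,0,0,0,110],[0,0,0,0,110]])

```text
time_s: 22.0
ee_pos: [491.6, 300.3, 17.6]
eef_rot: [[0.26, 0.029, 0.965], [-0.966, 0.007, 0.26], [0.001, -1.0, 0.029]]
force: [0.5, -0.3, -0.0]
gripper_width: 48.4
```

Call:
jog_arm(steps=[[0,0,0,0,110],[0,-2.5,0,0,110],[0,-4.5,0,0,110],[0,-4.5,0,0,110],[0,-4.5,0,0,110]])

```text
time_s: 22.5
ee_pos: [484.9, 297.3, 178.9]
eef_rot: [[0.261, 0.022, 0.965], [-0.965, 0.002, 0.261], [0.003, -1.0, 0.021]]
force: [0.8, 0.4, -0.2]
gripper_width: 48.7
```

Call:
jog_arm(steps=[[0,-4.5,0,0,0],[0,-4.5,0,0,0],[0,-2,0,0,0],[3,0,0,0,0],[2.5,0,0,0,0]])

```text
time_s: 23.0
ee_pos: [496.5, 249.3, 305.3]
eef_rot: [[0.27, 0.036, 0.962], [-0.963, 0.013, 0.269], [-0.003, -0.999, 0.038]]
force: [0.8, -0.1, 0.1]
gripper_width: 85.3
```

```bash
python3 -c "
from tray import *
tray('wrist','w10')
p,d,W=grab('scene','s10')
for b in bars(p,W): print(b)
tray('scene')
plan((483,231,260),0.262,0,n=16,step=45)"
```

```text
wrist orange ((482.9038391113281, 230.78416442871094), (97.70341491699219, 17.34500503540039), 15.107914924621582) 213.88116433023424
wrist green ((491.7890930175781, 232.46592712402344), (200.26251220703125, 321.0644836425781), 12.683090209960938)
wrist rim ((483.2967529296875, 230.59762573242188), (150.0017852783203, 270.3685302734375), 15.056611061096191) 33.744794625141964
wrist floor ((483.5787048339844, 230.65621948242188), (140.57481384277344, 261.19927978515625), 15.042180061340332) 9.04909366875836
(array([-953.6, -316. ]), array([ 31.6, 724.8]), 1.569, 30.6, [395, 24, 117, 57])
(array([43.1, 54.6]), array([ 76.2, 152.5]), -0.727, 30.5, [347, 149, 51, 22])
(array([689. ,  49.1]), array([68.1, 77.3]), -0.072, 30.9, [209, 224, 31, 27])
(array([436.4, 290.8]), array([28.4, 99.1]), -1.305, 30.3, [320, 239, 32, 26])
(array([490.9, 304. ]), array([30.1, 98.9]), -1.328, 30.0, [309, 250, 33, 27])
(array([599.6, 491.4]), array([ 37.8, 141.7]), -0.597, 23.2, [313, 324, 59, 25])
scene green ((491.5849304199219, 235.37167358398438), (201.30386352539062, 320.5370178222656), 12.85796070098877)
scene rim ((481.9842224121094, 232.17068481445312), (154.8779754638672, 271.61590576171875), 14.70200252532959) 32.680670498475706
scene floor ((473.82415771484375, 227.3960723876953), (128.70188903808594, 256.4755554199219), 15.111387252807617) 8.766940438706797
23.15 [496.7 248.5 304.4] 0.269 w 85.6 F [0.5 0.1 0.7]
[[1.21, 3.96, -1.76, 0.007, 0], [0.13, 0.41, -0.18, -0.0, 0]]
left [0. 0. 0.]
```

View pics/w10.png

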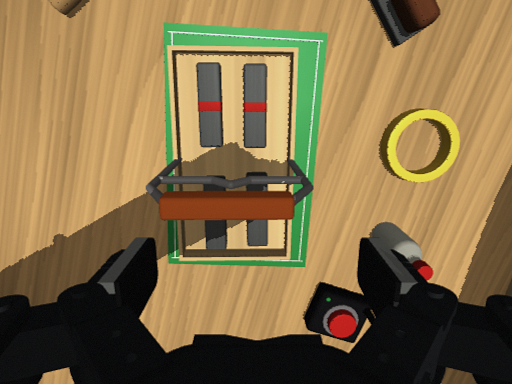

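View pics/s10.png

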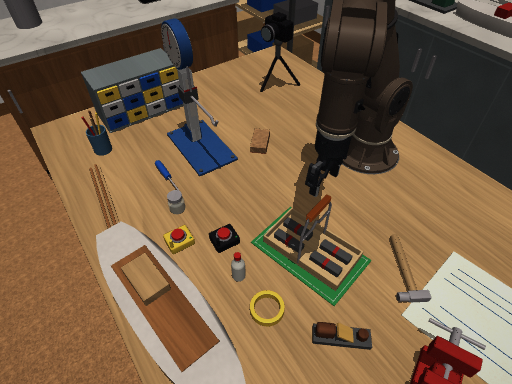

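```bash
python3 -c "
from h import *
for n in('scene','side'):
    p,d,W=grab(n)
    m=(abs(W[...,0]-530)<60)&(W[...,1]>-420)&(W[...,1]<-200)&(W[...,2]>150)&(W[...,2]<260)
    q=W[m];o=np.argsort(-q[:,1])
    print(n,len(q))
    for y0 in range(-225,-420,-8):
        t=q[(q[:,1]<=y0)&(q[:,1]>y0-8)]
        if len(t): print(y0-4,len(t),'x',t[:,0].min().round(),t[:,0].max().round(),t[:,0].mean().round(1),'z',t[:,2].min().round(),t[:,2].max().round(),t[:,2].mean().round(1))
"
```

```text
scene 130
-229 7 x 527.0 533.0 530.1 z 232.0 239.0 235.9
-237 8 x 526.0 532.0 530.1 z 215.0 227.0 220.8
-245 3 x 529.0 533.0 531.5 z 205.0 216.0 210.8
-253 4 x 525.0 533.0 529.5 z 211.0 215.0 213.1
-261 8 x 525.0 533.0 529.6 z 211.0 224.0 216.9
-269 10 x 523.0 532.0 527.5 z 215.0 231.0 222.1
-277 6 x 524.0 531.0 528.7 z 223.0 233.0 227.8
-285 6 x 523.0 531.0 528.0 z 221.0 229.0 227.5
-293 3 x 524.0 531.0 526.6 z 228.0 230.0 228.6
-301 6 x 523.0 532.0 528.0 z 226.0 230.0 228.7
-309 5 x 523.0 531.0 526.6 z 229.0 232.0 229.5
-317 3 x 526.0 532.0 528.8 z 229.0 230.0 229.6
-325 4 x 522.0 530.0 526.4 z 228.0 231.0 229.4
-333 7 x 520.0 530.0 526.2 z 225.0 231.0 228.4
-341 3 x 523.0 530.0 526.2 z 227.0 231.0 229.0
-349 3 x 523.0 529.0 526.3 z 230.0 232.0 230.9
-357 5 x 524.0 531.0 527.0 z 225.0 232.0 228.4
-365 4 x 522.0 530.0 526.1 z 227.0 229.0 228.5
-373 4 x 521.0 528.0 525.5 z 228.0 230.0 228.9
-381 5 x 521.0 528.0 525.4 z 224.0 233.0 228.1
-389 3 x 523.0 526.0 524.7 z 227.0 231.0 229.1
-397 6 x 523.0 528.0 525.9 z 223.0 231.0 227.2
-405 4 x 523.0 528.0 525.5 z 225.0 231.0 228.3
-413 3 x
[... 347 characters left out ...]
0 529.0 526.8 z 210.0 230.0 217.2
-277 16 x 525.0 534.0 529.1 z 221.0 233.0 230.1
-285 12 x 525.0 534.0 529.6 z 230.0 233.0 231.3
-293 17 x 525.0 534.0 529.0 z 226.0 233.0 231.0
-301 17 x 524.0 533.0 528.4 z 228.0 234.0 231.3
-309 13 x 524.0 531.0 527.5 z 226.0 233.0 230.9
-317 15 x 524.0 532.0 527.9 z 228.0 233.0 230.9
-325 11 x 524.0 530.0 527.2 z 228.0 232.0 231.0
-333 12 x 524.0 528.0 525.5 z 228.0 233.0 230.8
-341 8 x 524.0 528.0 525.2 z 226.0 232.0 230.2
-349 10 x 523.0 526.0 524.7 z 227.0 234.0 230.3
-357 5 x 523.0 525.0 524.0 z 228.0 231.0 230.0
-365 6 x 523.0 525.0 523.6 z 228.0 231.0 229.5
-373 3 x 523.0 524.0 523.3 z 227.0 229.0 228.2
-381 2 x 523.0 523.0 522.8 z 227.0 228.0 227.7
```

Call:
jog_arm(steps=[[0,0.5,0,-0.15,0],[0,0.5,0,-0.15,0],[0,0.5,0,-0.15,0],[0,0.5,0,-0.15,0],[0,0.5,0,-0.15,0]])

```text
time_s: 23.75
ee_pos: [493.1, 257.8, 278.4]
eef_rot: [[0.857, 0.033, 0.514], [-0.515, 0.016, 0.857], [0.02, -0.999, 0.031]]
force: [-0.4, -0.6, 0.3]
gripper_width: 85.3
```

Call:
jog_arm(steps=[[0,0,0,-0.15,0],[0,0,0,-0.15,0],[0,0,0,-0.15,0],[0,0,0,-0.15,0],[0,0,0,-0.15,0]])

```text
time_s: 24.25
ee_pos: [488.9, 264.3, 276.8]
eef_rot: [[0.978, 0.028, -0.208], [0.208, 0.019, 0.978], [0.032, -0.999, 0.012]]
force: [0.2, -0.3, 0.3]
gripper_width: 85.2
```

```bash
python3 -c "
from tray import *
tray('wrist','w11')
plan((483,230.8,240),1.834,0,n=16,step=30)"
```

```text
wrist orange ((483.01141357421875, 230.4425506591797), (98.5411148071289, 16.983234405517578), 15.163361549377441) 213.94824515995904
wrist green ((492.0953369140625, 232.5610809326172), (199.98416137695312, 321.1653747558594), 12.641284942626953)
wrist rim ((483.187255859375, 230.8060760498047), (150.0873260498047, 270.28741455078125), 15.124263763427734) 33.80239364743667
wrist floor ((483.13861083984375, 230.94024658203125), (140.5857696533203, 261.3189697265625), 15.065657615661621) 9.05928946877583
24.3 [488.8 264.3 276.7] 1.79 w 85.5 F [-0.4  0.3 -0.1]
[[-0.84, 2.15, -1.91, -0.044, 0], [-0.62, 1.44, -1.25, -0.0, 0]]
left [0. 0. 0.]
```

View pics/w11.png

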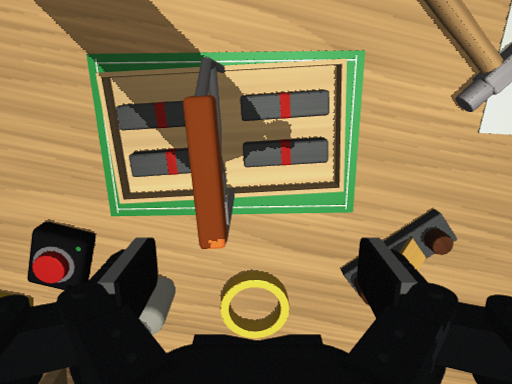

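Call:
jog_arm(steps=[[-0.84,1.0,-1.91,-0.044,0],[-0.7,1.0,-1.4,0,0],[0,0,0,0,0],[0,0,0,0,0]])

```text
time_s: 24.7
ee_pos: [480.2, 232.9, 255.4]
eef_rot: [[0.965, 0.026, -0.259], [0.259, 0.022, 0.966], [0.031, -0.999, 0.015]]
force: [-1.4, -0.6, -0.4]
gripper_width: 85.6
```

```bash
python3 -c "
from h import *
plan((483,230.7,185),1.834,0,n=16,step=22)"
```

```text
24.7 [480.2 232.9 255.4] 1.833 w 85.6 F [-1.4 -0.6 -0.4]
[[-0.0, 2.2, -0.12, -0.001, 0], [-0.0, 2.2, -0.12, -0.0, 0], [-0.0, 2.2, -0.12, -0.0, 0], [-0.0, 0.44, -0.02, -0.0, 0]]
left [0. 0. 0.]
```

Call:
jog_arm(steps=[[0,2.2,-0.15,0,0],[0,2.2,-0.12,0,0],[0,2.0,-0.12,0,0],[0,0.6,0,0,0],[0,0,0,0,0]])

```text
time_s: 25.2
ee_pos: [484.3, 238.3, 187.0]
eef_rot: [[0.966, 0.031, -0.257], [0.256, 0.028, 0.966], [0.037, -0.999, 0.019]]
force: [-0.8, 0.1, 0.8]
gripper_width: 85.7
```

```bash
python3 -c "
from h import *
plan((483,230.7,185),1.834,0,n=16,step=22)"
```

```text
25.2 [484.3 238.3 187. ] 1.831 w 85.7 F [-0.8  0.1  0.8]
[[-0.32, 0.18, -0.7, -0.003, 0]]
left [0. 0. 0.]
```

Call:
jog_arm(steps=[[-0.3,0.2,-0.75,0,0],[0,0,0,0,80],[0,0,0,0,160]], newtons=25)

```text
time_s: 25.5
ee_pos: [484.1, 231.7, 187.2]
eef_rot: [[0.966, 0.033, -0.257], [0.257, 0.03, 0.966], [0.04, -0.999, 0.02]]
force: [-1.1, -0.7, -0.5]
gripper_width: 59.1
```

```bash
python3 -c "
from h import *
plan((483,230.7,185),1.834,0,n=16,step=22)"
```

```text
25.5 [484.1 231.7 187.2] 1.831 w 59.1 F [-1.1 -0.7 -0.5]
[[-0.14, 0.21, -0.07, -0.003, 0]]
left [0. 0. 0.]
```

Call:
jog_arm(steps=[[-0.1,0.2,-0.1,0,200],[0,0.1,0,0,255],[0,0,0,0,255],[0,0,0,0,255],[0,0,0,0,255]], newtons=40)

```text
time_s: 26.0
ee_pos: [484.0, 231.0, 185.2]
eef_rot: [[0.966, 0.036, -0.257], [0.256, 0.031, 0.966], [0.042, -0.999, 0.021]]
force: [1.1, 1.7, -0.6]
gripper_width: 17.4
```

Call:
jog_arm(steps=[[0,0,0,0,255],[0,0,0,0,255],[0,-0.3,0,0,255]], newtons=100)

```text
time_s: 26.3
ee_pos: [483.3, 230.2, 187.4]
eef_rot: [[0.966, 0.034, -0.257], [0.256, 0.03, 0.966], [0.041, -0.999, 0.02]]
force: [-0.4, -0.3, -8.3]
gripper_width: 16.8
```

```bash
python3 -c "
from h import *
plan((483,230.7,300),1.834,0,n=16,step=22)
print(sense()['torque'])
grab('scene','s12')"
```

```text
26.3 [483.3 230.2 187.4] 1.831 w 16.8 F [-0.4 -0.3 -8.3]
[[0.09, -2.2, 0.06, -0.003, 0], [0.09, -2.2, 0.06, -0.0, 0], [0.09, -2.2, 0.06, -0.0, 0], [0.09, -2.2, 0.06, -0.0, 0], [0.09, -2.2, 0.06, -0.0, 0], [0.01, -0.26, 0.01, -0.0, 0]]
left [0. 0. 0.]
[-0.04921789  0.20775908  0.01747945]
```

View pics/s12.png

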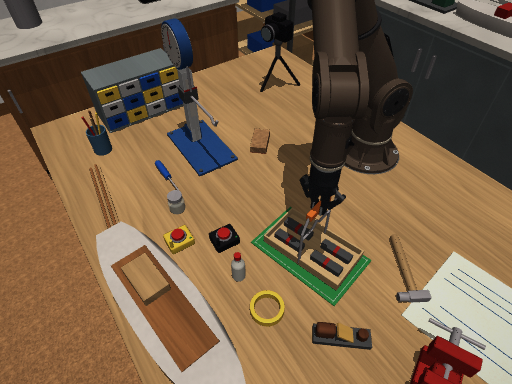

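Call:
jog_arm(steps=[[0,-1,0,0,255],[0,-2,0,0,255],[0,-3,0,0,255],[0,-3,0,0,255],[0,-2.5,0,0,255]], newtons=100)

```text
time_s: 26.85
ee_pos: [475.3, 223.2, 302.4]
eef_rot: [[0.966, 0.021, -0.258], [0.258, 0.024, 0.966], [0.026, -1.0, 0.017]]
force: [0.6, -0.6, -8.3]
gripper_width: 16.7
```

```bash
python3 -c "
from h import *
print(sense()['torque'])
plan((520,-130,312),1.536,255,n=20,step=30,turn=.04)"
```

```text
[ 0.00205515 -0.24127957 -0.05689027]
26.85 [475.3 223.2 302.4] 1.832 w 16.7 F [ 0.6 -0.6 -8.3]
[[-0.4, -0.14, -2.97, 0.04, 255], [-0.28, -0.14, -2.98, 0.04, 255], [-0.16, -0.14, -2.99, 0.04, 255], [-0.04, -0.14, -3.0, 0.04, 255], [0.08, -0.14, -3.0, 0.04, 255], [0.2, -0.14, -2.99, 0.04, 255], [0.32, -0.14, -2.98, 0.04, 255], [0.44, -0.14, -2.96, 0.016, 255], [0.48, -0.14, -2.96, -0.0, 255], [0.48, -0.14, -2.96, 0.0, 255], [0.48, -0.14, -2.96, -0.0, 255], [0.42, -0.13, -2.58, -0.0, 255]]
left [0. 0. 0.]
```

Call:
jog_arm(steps=[[-0.2,-0.3,-1.5,0.04,255],[-0.28,-0.4,-2.98,0.04,255],[-0.16,-0.3,-3,0.04,255],[0,-0.3,-3,0.04,255],[0.08,-0.2,-3,0.04,255]])

```text
time_s: 27.35
ee_pos: [490.1, 92.0, 320.6]
eef_rot: [[0.998, 0.023, -0.066], [0.066, 0.03, 0.997], [0.025, -0.999, 0.028]]
force: [1.4, 0.1, -8.7]
gripper_width: 16.7
```

Call:
jog_arm(steps=[[0.2,-0.1,-3,0.04,255],[0.3,-0.1,-3,0.04,255],[0.4,-0.1,-3,0.016,255],[0.45,-0.1,-3,0,255],[0.45,-0.1,-2.5,0,255]])

```text
time_s: 27.85
ee_pos: [505.1, -59.8, 323.0]
eef_rot: [[0.999, 0.02, 0.034], [-0.035, 0.028, 0.999], [0.019, -0.999, 0.029]]
force: [0.8, 0.2, -8.0]
gripper_width: 16.3
```

```bash
python3 -c "
from h import *
print(sense()['torque'],sense()['qpos'])
plan((522,-130,312),1.536,255,n=20,step=30,turn=.04)"
```

```text
[-0.05777769 -0.02196739  0.03555654] [ 0.76935708  0.29711914 -0.93450429  1.665489    0.2223303   1.27881454
  1.33300464]
27.85 [505.1 -59.8 323. ] 1.536 w 16.3 F [ 0.8  0.2 -8. ]
[[0.79, 0.38, -2.87, 0.0, 255], [0.79, 0.38, -2.87, -0.0, 255], [0.34, 0.17, -1.24, 0.0, 255]]
left [0. 0. 0.]
```

Call:
jog_arm(steps=[[0.5,0.4,-1.5,0,255],[0.6,0.4,-2,0,255],[0.5,0.2,-2,0,255],[0.3,0,-1,0,255],[0,0,0,0,255]])

```text
time_s: 28.35
ee_pos: [521.3, -130.6, 310.0]
eef_rot: [[0.999, 0.017, 0.038], [-0.039, 0.028, 0.999], [0.016, -0.999, 0.029]]
force: [0.3, -0.1, -8.5]
gripper_width: 16.5
```

```bash
python3 -c "
from h import *
print(sense()['torque'],sense()['qpos'])
plan((529,-253,312),1.536,255,n=20,step=30,turn=.04)
p,d,W=grab('scene','s13');grab('side','d13');grab('wrist','w13')
h=cv2.cvtColor(p,cv2.COLOR_RGB2HSV)
o=(h[...,0]>5)&(h[...,0]<16)&(h[...,1]>190)&(h[...,2]>80)&(W[...,2]>150)
print(o.sum(),W[o].mean(0),W[o].max(0),W[o].min(0))
"
```

```text
[-0.09614565  0.02256659 -0.00201967] [ 0.83352901  0.35940572 -0.89623544  1.62092917  0.26151022  1.2815542
  1.43056124]
28.35 [ 521.3 -130.6  310. ] 1.533 w 16.5 F [ 0.3 -0.1 -8.5]
[[0.3, -0.13, -2.98, -0.003, 255], [0.29, -0.13, -2.98, 0.0, 255], [0.29, -0.13, -2.98, -0.0, 255], [0.29, -0.13, -2.98, 0.0, 255], [0.03, -0.01, -0.26, -0.0, 255]]
left [0. 0. 0.]
161 [ 528.98978105 -122.83032073  330.79403834] [ 568.50710002 -114.3241224   340.42685631] [ 469.768374   -138.53787909  317.55702463]
```

View pics/s13.png

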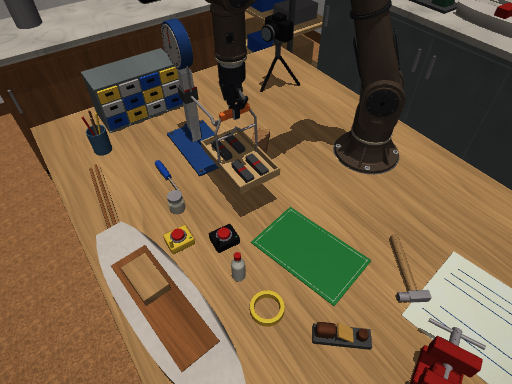

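View pics/d13.png

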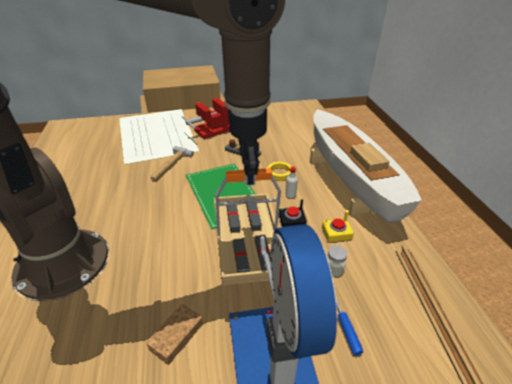

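View pics/w13.png

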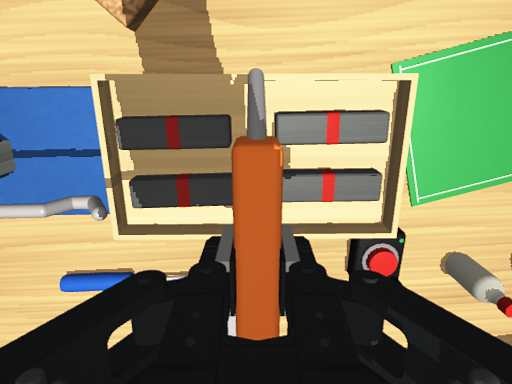

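```bash
python3 -c "
from h import *
p,d,W=grab('wrist')
m=(W[...,2]>200)&(W[...,2]<260)&(W[...,1]<-215)&(abs(W[...,0]-530)<40)
q=W[m];print(len(q))
for y0 in range(-222,-320,-6):
    t=q[(q[:,1]<=y0)&(q[:,1]>y0-6)]
    if len(t): print(y0-3,len(t),'x',t[:,0].min().round(1),t[:,0].max().round(1),'z',t[:,2].min().round(1),t[:,2].max().round(1))
h=cv2.cvtColor(p,cv2.COLOR_RGB2HSV)
o=(h[...,0]>5)&(h[...,0]<16)&(h[...,1]>190)&(W[...,2]>250)
t=W[o];t=t[t[:,2]>np.percentile(t[:,2],80)-6];print(cv2.minAreaRect(t[:,:2].astype(np.float32)),np.percentile(t[:,2],[5,50,95]))
o=(abs(p.astype(int)-[128,128,128]).max(-1)<60)&(W[...,2]>235)&(W[...,2]<330)&(W[...,1]>-160)
# tray rim top
m=(h[...,0]>8)&(h[...,0]<30)&(W[...,2]>130)&(W[...,2]<180)
t=W[m];print('rim',np.percentile(t[:,2],[1,50,99]))
A=np.c_[t[:,:2],np.ones(len(t))]
hi=t[t[:,2]>np.percentile(t[:,2],60)]
r=cv2.minAreaRect(t[:,:2].astype(np.float32));print(r)
f=W[(h[...,0]>8)&(h[...,0]<30)&(h[...,2]>200)&(W[...,2]>120)&(W[...,2]<143)]
if len(f)>50:
    c=np.linalg.lstsq(np.c_[f[:,:2],np.ones(len(f))],f[:,2],rcond=None)[0];print('floor plane',c, f.mean(0))
"
```

```text
1603
-231 154 x 525.4 535.1 z 227.6 239.9
-237 102 x 525.3 534.0 z 214.6 238.8
-243 71 x 524.9 530.7 z 208.2 232.2
-249 69 x 524.9 534.5 z 208.4 220.8
-255 116 x 524.8 534.8 z 208.2 216.1
-261 146 x 524.8 534.2 z 208.0 220.9
-267 211 x 524.4 534.8 z 210.3 227.9
-273 173 x 524.1 534.2 z 219.2 232.1
-279 125 x 524.0 533.2 z 225.3 232.2
-285 126 x 523.9 532.9 z 225.2 232.5
-291 129 x 523.7 534.0 z 224.9 232.4
-297 134 x 523.7 533.4 z 224.0 232.3
-303 47 x 523.7 532.9 z 224.1 231.7
((511.3344421386719, -127.84283447265625), (18.24479103088379, 81.61246490478516), 88.28687286376953) [337.85758577 339.42690018 340.83990395]
rim [130.63692101 136.22296962 163.34138925]
((516.8582763671875, -124.2530517578125), (270.9602355957031, 150.63133239746094), 88.22797393798828)
floor plane [-2.44198295e-02  1.94834897e-02  1.49372135e+02] [516.54284074 -87.04829917 135.06224246]
```

Call:
jog_arm(steps=[[0.7,0,-1.5,-0.003,255],[0.5,0,-2.5,0,255],[0.3,0,-2.5,0,255],[0.2,0,-2,0,255],[0,0,-0.5,0,255]])

```text
time_s: 29.05
ee_pos: [537.6, -215.8, 310.1]
eef_rot: [[1.0, 0.02, 0.02], [-0.021, 0.028, 0.999], [0.02, -0.999, 0.029]]
force: [-0.7, -0.8, -7.9]
gripper_width: 16.5
```

```bash
python3 -c "
from h import *
print(sense()['torque'],sense()['qpos'])
plan((531.5,-258.8,311),1.545,255,n=20,step=30,turn=.04)"
```

```text
[-0.15036248  0.09595632 -0.01913359] [ 0.90434915  0.43066839 -0.86223799  1.52375321  0.30227391  1.32038083
  1.56817105]
29.05 [ 537.6 -215.8  310.1] 1.55 w 16.5 F [-0.7 -0.8 -7.9]
[[-0.36, -0.15, -2.97, 0.005, 255], [-0.15, -0.07, -1.33, -0.0, 255]]
left [0. 0. 0.]
```

Call:
jog_arm(steps=[[-0.6,0,-0.5,0,255],[-0.1,0,-1,0,255],[0,0,-1.2,0,255],[0,0,-1,0,255],[0,0,0,0,255]])

```text
time_s: 29.55
ee_pos: [529.3, -253.8, 309.2]
eef_rot: [[1.0, 0.02, 0.018], [-0.019, 0.028, 0.999], [0.02, -0.999, 0.029]]
force: [-0.4, -0.8, -8.6]
gripper_width: 16.3
```

```bash
python3 -c "
from h import *
print(sense()['torque'],sense()['qpos'])
plan((531.5,-258.8,311),1.545,255,n=20,step=30,turn=.04)"
```

```text
[-0.1199992   0.02417184 -0.03816021] [ 0.95610334  0.44451899 -0.85321195  1.50505727  0.30820378  1.32802682
  1.63498753]
29.55 [ 529.3 -253.8  309.2] 1.553 w 16.3 F [-0.4 -0.8 -8.6]
[[0.24, -0.19, -0.49, 0.008, 255]]
left [0. 0. 0.]
```

Call:
jog_arm(steps=[[0.2,-0.1,-0.5,0,255],[0,0,0,0,255]])

```text
time_s: 29.75
ee_pos: [531.4, -259.1, 310.2]
eef_rot: [[1.0, 0.021, 0.018], [-0.019, 0.029, 0.999], [0.02, -0.999, 0.029]]
force: [0.1, -0.4, -7.5]
gripper_width: 16.3
```

```bash
python3 -c "
from h import *
plan((531.5,-258.8,311),1.545,255,n=20,step=30,turn=.04)
p,d,W=grab('wrist','w14'); cv2.imwrite('pics/s14.png',cv2.resize(grab('scene')[0][60:200,150:310,::-1],None,fx=4.5,fy=4.2)); cv2.imwrite('pics/d14.png',cv2.resize(grab('side')[0][140:320,180:360,::-1],None,fx=3.3,fy=3.3))
m=(W[...,2]>205)&(W[...,2]<245)&(W[...,1]<-215)&(abs(W[...,0]-530)<40)
q=W[m];print(len(q))
for y0 in range(-222,-380,-10):
    t=q[(q[:,1]<=y0)&(q[:,1]>y0-10)]
    if len(t): print(y0-5,len(t),'x',t[:,0].min().round(1),t[:,0].max().round(1),'z',t[:,2].min().round(1),t[:,2].max().round(1))
h=cv2.cvtColor(p,cv2.COLOR_RGB2HSV)
f=W[(h[...,0]>8)&(h[...,0]<30)&(h[...,2]>150)&(W[...,2]>118)&(W[...,2]<145)]
c=np.linalg.lstsq(np.c_[f[:,:2],np.ones(len(f))],f[:,2],rcond=None)[0];print('floor plane',c,len(f))
m=(h[...,0]>8)&(h[...,0]<30)&(W[...,2]>100)&(W[...,2]<180)
print(cv2.minAreaRect(W[m][:,:2].astype(np.float32)))
"
```

```text
29.75 [ 531.4 -259.1  310.2] 1.553 w 16.3 F [ 0.1 -0.4 -7.5]
[[0.01, -0.08, 0.03, 0.008, 255]]
left [0. 0. 0.]
5359
-227 47 x 526.2 533.8 z 233.6 239.6
-237 169 x 525.5 534.8 z 223.7 239.8
-277 181 x 524.3 533.3 z 222.5 232.4
-287 208 x 523.8 533.1 z 224.5 232.3
-297 204 x 523.8 532.7 z 224.1 232.4
-307 208 x 523.3 532.4 z 225.3 232.5
-317 209 x 523.3 533.3 z 225.7 232.4
-327 222 x 522.9 533.3 z 225.5 232.4
-337 222 x 522.7 532.7 z 225.2 232.3
-347 220 x 522.5 532.6 z 225.3 232.7
-357 224 x 522.2 532.3 z 224.6 232.9
-367 220 x 521.9 532.0 z 224.8 232.3
-377 229 x 521.7 531.8 z 225.3 232.6
floor plane [-2.15791909e-02  1.77215971e-02  1.49905258e+02] 15389
((526.6411743164062, -296.06072998046875), (352.16070556640625, 150.187744140625), 89.09069061279297)
```

View pics/w14.png

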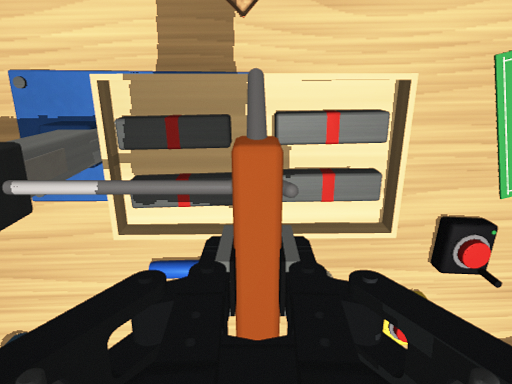

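View pics/s14.png

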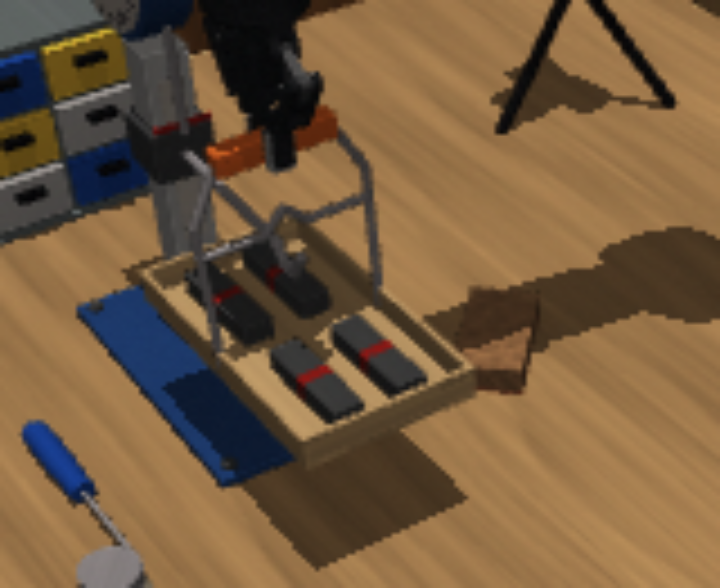

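View pics/d14.png

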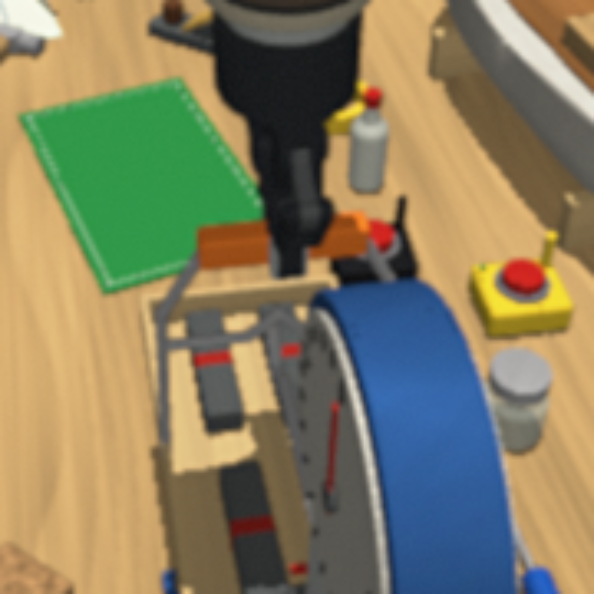

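Call:
jog_arm(steps=[[0,0.5,0,0,255],[0,0.7,0,0,255],[0,0.7,0,0,255],[0,0.7,0,0,255],[0,0.5,0,0,255]])

```text
time_s: 30.4
ee_pos: [532.2, -254.8, 276.9]
eef_rot: [[1.0, 0.02, 0.014], [-0.015, 0.03, 0.999], [0.02, -0.999, 0.03]]
force: [-0.6, -0.7, -8.2]
gripper_width: 16.2
```

```bash
python3 -c "
from h import *
plan((531.5,-258.8,262),1.545,255,n=20,step=5,turn=.04)"
```

```text
30.4 [ 532.2 -254.8  276.9] 1.557 w 16.2 F [-0.6 -0.7 -8.2]
[[-0.03, 0.48, -0.15, 0.012, 255], [-0.03, 0.48, -0.15, -0.0, 255], [-0.03, 0.48, -0.15, 0.0, 255], [-0.0, 0.04, -0.01, -0.0, 255]]
left [0. 0. 0.]
```

Call:
jog_arm(steps=[[-0.05,0.3,-0.4,0.01,255],[0,0.4,-0.05,0,255],[0,0.4,0,0,255],[0,0.4,0,0,255],[0,0.4,0,0,255]])

```text
time_s: 30.9
ee_pos: [532.3, -259.5, 256.2]
eef_rot: [[0.999, 0.021, 0.026], [-0.026, 0.03, 0.999], [0.02, -0.999, 0.03]]
force: [-1.1, 0.3, -4.6]
gripper_width: 16.9
```

```bash
python3 -c "
from h import *
plan((531.5,-258.8,240),1.545,255,n=20,step=5,turn=.04)"
```

```text
30.9 [ 532.3 -259.5  256.2] 1.545 w 16.9 F [-1.1  0.3 -4.6]
[[-0.04, 0.5, 0.0, 0.0, 255], [-0.04, 0.5, 0.0, -0.0, 255], [-0.04, 0.5, 0.0, 0.0, 255], [-0.01, 0.12, 0.0, -0.0, 255]]
left [0. 0. 0.]
```

Call:
jog_arm(steps=[[-0.03,0.3,0,0,255],[-0.03,0.3,0,0,255],[0,0.3,0,0,255],[0,0.3,0,0,255],[0,0,0,0,255]])

```text
time_s: 31.4
ee_pos: [532.4, -259.3, 244.4]
eef_rot: [[0.999, 0.023, 0.026], [-0.026, 0.028, 0.999], [0.022, -0.999, 0.029]]
force: [-1.4, -0.4, -0.9]
gripper_width: 16.2
```

```bash
python3 -c "
from h import *
print(sense()['torque'],sense()['qpos'])
plan((531.5,-258.8,238),1.545,255,n=20,step=5,turn=.04)"
```

```text
[-0.17347188  0.44155066 -0.02254427] [ 0.9471022   0.49634414 -0.83074759  1.59544652  0.35212596  1.19979263
  1.59890768]
31.4 [ 532.4 -259.3  244.4] 1.545 w 16.2 F [-1.4 -0.4 -0.9]
[[-0.08, 0.49, 0.03, -0.0, 255], [-0.02, 0.15, 0.01, 0.0, 255]]
left [0. 0. 0.]
```

Call:
jog_arm(steps=[[0,0.2,0,0,255],[0,0.1,0,0,255],[0,0,0,0,255],[0,0,0,0,255],[0,0,0,0,255]], newtons=60)

```text
time_s: 31.9
ee_pos: [532.5, -259.3, 242.0]
eef_rot: [[0.999, 0.023, 0.026], [-0.027, 0.028, 0.999], [0.022, -0.999, 0.028]]
force: [-2.7, 0.6, -1.3]
gripper_width: 16.7
```

```bash
python3 -c "
from h import *
print(sense()['torque'])
plan((531.5,-258.8,241),1.545,255,n=20,step=5,turn=.04)
cv2.imwrite('pics/s15.png',cv2.resize(grab('scene')[0][60:200,150:310,::-1],None,fx=4.5,fy=4.2))"
```

```text
[-0.17352828  0.57124757  0.10448112]
31.9 [ 532.5 -259.3  242. ] 1.545 w 16.7 F [-2.7  0.6 -1.3]
[[-0.11, 0.1, 0.04, -0.0, 255]]
left [0. 0. 0.]
```

View pics/s15.png

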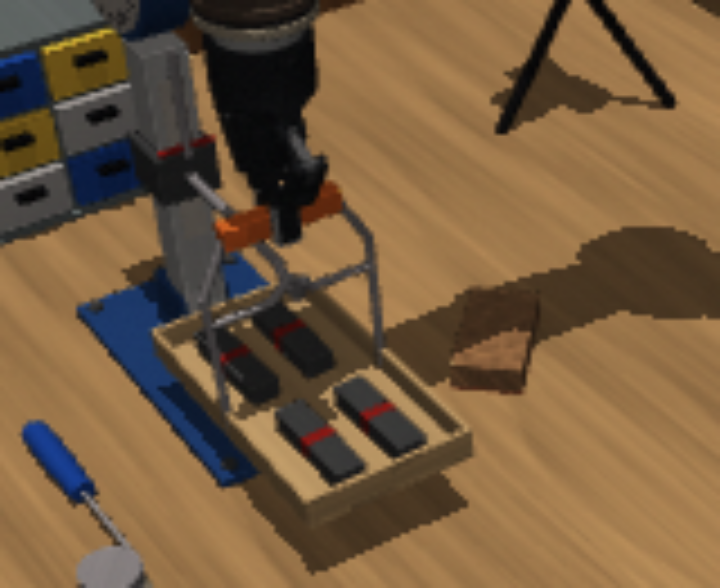

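Call:
jog_arm(steps=[[-0.15,0,0,0,255],[-0.1,0,0,0,255],[0,0,0,0,255]])

```text
time_s: 32.25
ee_pos: [532.0, -259.3, 242.9]
eef_rot: [[0.999, 0.028, 0.026], [-0.026, 0.027, 0.999], [0.027, -0.999, 0.028]]
force: [-0.7, 1.1, -0.8]
gripper_width: 16.1
```

```bash
python3 -c "
from h import *
print(sense()['torque'])
plan((531.5,-258.8,241),1.545,255,n=20,step=5,turn=.04)"
```

```text
[-0.14804068  0.13339053  0.01035252]
32.25 [ 532.  -259.3  242.9] 1.545 w 16.1 F [-0.7  1.1 -0.8]
[[-0.05, 0.19, 0.04, 0.0, 255]]
left [0. 0. 0.]
```

Call:
jog_arm(steps=[[0,0.2,0,0,255],[0,0,0,0,255],[0,0,0,0,195],[0,0,0,0,190],[0,0,0,0,185]], newtons=20)

```text
time_s: 32.75
ee_pos: [532.0, -258.6, 240.9]
eef_rot: [[0.999, 0.028, 0.025], [-0.026, 0.028, 0.999], [0.027, -0.999, 0.029]]
force: [1.0, -0.0, -0.5]
gripper_width: 23.4
```

Call:
jog_arm(steps=[[0,0,0,0,150],[0,0,0,0,100],[0,0,0,0,50],[0,0,0,0,0],[0,0,0,0,0]])

```text
time_s: 33.25
ee_pos: [532.2, -258.6, 241.1]
eef_rot: [[0.999, 0.028, 0.025], [-0.026, 0.028, 0.999], [0.027, -0.999, 0.029]]
force: [-0.1, -0.1, 0.9]
gripper_width: 85.3
```

```bash
python3 -c "
from h import *
plan((531.5,-258.8,300),1.545,0,n=20,step=5,turn=.04)
p,d,W=grab('scene');cv2.imwrite('pics/s16.png',cv2.resize(p[10:200,130:320,::-1],None,fx=4,fy=3.1))
h=cv2.cvtColor(p,cv2.COLOR_RGB2HSV)
o=(h[...,0]>5)&(h[...,0]<16)&(h[...,1]>190)&(h[...,2]>80)&(W[...,2]>150)&(W[...,0]>450)
print(W[o].mean(0),W[o].max(0))"
```

```text
33.25 [ 532.2 -258.6  241.1] 1.546 w 85.3 F [-0.1 -0.1  0.9]
[[0.01, -0.5, 0.01, 0.001, 0], [0.01, -0.5, 0.01, -0.0, 0], [0.01, -0.5, 0.01, 0.0, 0], [0.01, -0.5, 0.01, -0.0, 0], [0.01, -0.5, 0.01, -0.0, 0], [0.01, -0.5, 0.01, -0.0, 0], [0.01, -0.5, 0.01, -0.0, 0], [0.01, -0.5, 0.01, -0.0, 0], [0.01, -0.5, 0.01, -0.0, 0], [0.01, -0.5, 0.01, -0.0, 0], [0.01, -0.5, 0.01, -0.0, 0], [0.01, -0.39, 0.01, -0.0, 0]]
left [0. 0. 0.]
[ 547.02949082 -247.8661493   260.44333127] [ 578.4479888  -240.11740674  271.93946046]
```

View pics/s16.png

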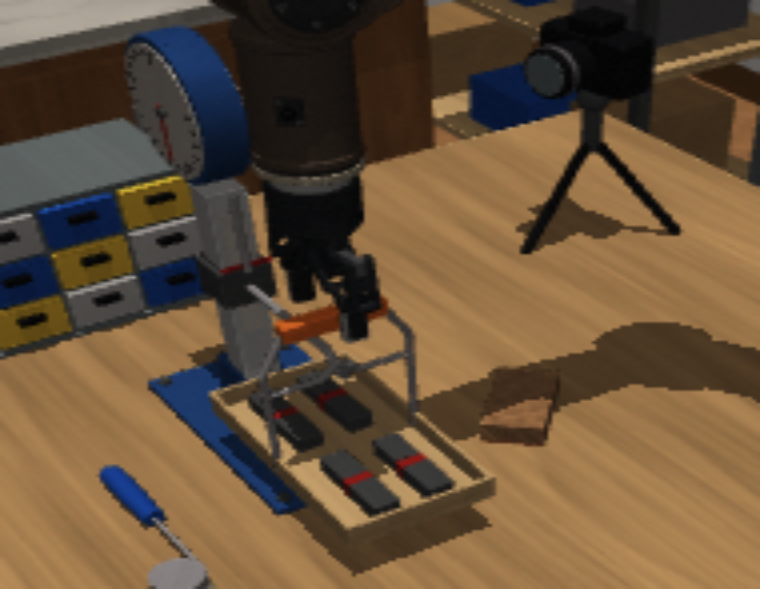

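Call:
jog_arm(steps=[[0,-0.5,0,0,0],[0,-1,0,0,0],[0,-2,0,0,0],[0,-3,0,0,0],[0,-3,0,0,0]])

```text
time_s: 33.8
ee_pos: [527.4, -261.0, 337.5]
eef_rot: [[0.999, 0.022, 0.024], [-0.025, 0.031, 0.999], [0.021, -0.999, 0.032]]
force: [-0.3, -1.5, -0.2]
gripper_width: 85.4
```

```bash
python3 -c "
from h import *
print(sense()['qpos'])
plan((689,46.5,150),1.546,255,n=20,step=45,turn=.15)"
```

```text
[ 0.96777975  0.43160516 -0.85643244  1.45162019  0.29246209  1.387316
  1.65561983]
33.8 [ 527.4 -261.   337.5] 1.546 w 85.4 F [-0.3 -1.5 -0.2]
[[1.71, 2.29, 3.48, 0.0, 255], [1.71, 2.29, 3.48, -0.0, 255], [1.71, 2.29, 3.48, 0.0, 255], [1.71, 2.29, 3.48, -0.0, 255], [1.71, 2.29, 3.48, -0.0, 255], [1.71, 2.29, 3.48, -0.0, 255], [1.71, 2.29, 3.48, -0.0, 255], [1.71, 2.29, 3.48, -0.0, 255], [1.32, 1.77, 2.69, -0.0, 255]]
left [0. 0. 0.]
```

Call:
jog_arm(steps=[[1,0,2,0,0],[1.7,0,3.5,0,0],[1.7,0,3.5,0,255],[1.7,1,3.5,0,255],[1.7,2.3,3.5,0,255]])

```text
time_s: 34.3
ee_pos: [615.8, -106.3, 323.8]
eef_rot: [[0.998, 0.038, 0.04], [-0.041, 0.023, 0.999], [0.037, -0.999, 0.025]]
force: [0.1, 0.2, -0.3]
gripper_width: 43.9
```

```bash
python3 -c "
from h import *
print(sense()['qpos'])
plan((689,46.5,130),1.546,255,n=20,step=40,turn=.15)"
```

```text
[ 0.6446227   0.48668801 -0.85098042  1.41055984  0.34935596  1.36463091
  1.32612055]
34.3 [ 615.8 -106.3  323.8] 1.531 w 43.9 F [ 0.1  0.2 -0.3]
[[0.93, 3.11, 2.34, -0.015, 255], [0.96, 3.11, 2.33, -0.0, 255], [0.96, 3.11, 2.33, -0.0, 255], [0.96, 3.11, 2.33, -0.0, 255], [0.96, 3.11, 2.33, -0.0, 255], [0.96, 3.11, 2.33, -0.0, 255], [0.42, 1.35, 1.01, -0.0, 255]]
left [0. 0. 0.]
```

Call:
jog_arm(steps=[[1,2.8,2.8,-0.015,255],[1,2.8,2.8,0,255],[1,2.8,2.8,0,255],[1,2.8,2.8,0,255],[0.7,2.8,1.5,0,255]])

```text
time_s: 34.8
ee_pos: [677.0, 32.9, 191.5]
eef_rot: [[0.999, 0.048, 0.021], [-0.022, 0.026, 0.999], [0.047, -0.999, 0.027]]
force: [-0.3, -0.1, 0.8]
gripper_width: 0.1
```

Call:
jog_arm(steps=[[0,0,0,0,255],[0,0,0,0,255]])

```text
time_s: 35.0
ee_pos: [676.0, 35.9, 189.2]
eef_rot: [[0.999, 0.043, 0.017], [-0.018, 0.027, 0.999], [0.042, -0.999, 0.028]]
force: [0.7, -0.2, 0.7]
gripper_width: -0.1
```

```bash
python3 -c "
from h import *
print(sense()['qpos'])
p,d,W=grab('wrist','w17')
r=red(p)&(abs(W[...,2]-48)<6);k,l,st,c=cv2.connectedComponentsWithStats(r.astype(np.uint8))
for i in range(1,k):
    if st[i,4]>60: q=W[l==i];print(c[i].round(),st[i,4],q.mean(0).round(1),cv2.minEnclosingCircle(q[:,:2].astype(np.float32)))
plan((689,46.5,60),1.546,255,n=20,step=40,turn=.15)"
```

```text
[ 0.35630637  0.65507223 -0.79123073  1.48244274  0.47897117  1.15552966
  1.05047563]
[263. 179.] 1505 [688.3  45.7  47.8] ((689.4265747070312, 46.013519287109375), 19.960145950317383)
35.05 [675.8  35.6 189.2] 1.554 w 0.1 F [ 0.4  0.8 -0.9]
[[0.23, 3.99, 0.23, 0.008, 255], [0.23, 3.99, 0.23, 0.0, 255], [0.23, 3.99, 0.23, 0.0, 255], [0.06, 1.03, 0.06, 0.0, 255]]
left [0. 0. 0.]
```

View pics/w17.png

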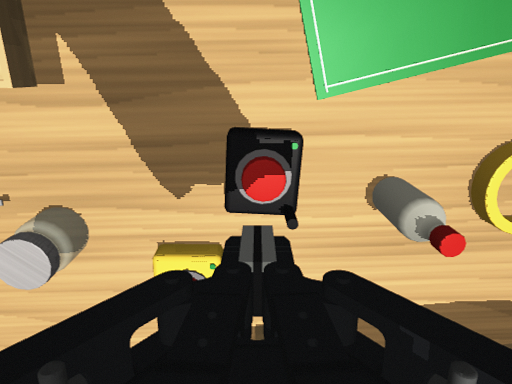

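Call:
jog_arm(steps=[[0.7,2.5,0.6,0.008,255],[0.5,3.5,0.4,0,255],[0,3.5,0,0,255],[0,2,0,0,255],[0,0,0,0,255]])

```text
time_s: 35.55
ee_pos: [699.7, 40.7, 82.8]
eef_rot: [[0.998, 0.058, 0.036], [-0.038, 0.024, 0.999], [0.057, -0.998, 0.026]]
force: [-0.6, -0.1, -0.4]
gripper_width: 0.0
```

```bash
python3 -c "
from h import *
plan((689.2,46,55),1.546,255,n=20,step=10,turn=.15)"
```

```text
35.55 [699.7  40.7  82.8] 1.535 w 0.0 F [-0.6 -0.1 -0.4]
[[-0.4, 0.9, 0.14, -0.011, 255], [-0.4, 0.9, 0.14, -0.0, 255], [-0.4, 0.9, 0.14, -0.0, 255]]
left [-0.1  0.  -0.2]
```

Call:
jog_arm(steps=[[-0.5,0.7,0.2,-0.01,255],[-0.6,0.8,0.25,0,255],[-0.3,0.6,0.1,0,255],[0,0,0,0,255],[0,0,0,0,255]])

```text
time_s: 36.05
ee_pos: [689.0, 45.5, 66.6]
eef_rot: [[0.997, 0.066, 0.029], [-0.03, 0.023, 0.999], [0.065, -0.998, 0.025]]
force: [-0.2, -0.7, -0.5]
gripper_width: -0.3
```

```bash
python3 -c "
from h import *
plan((689.2,46,49),1.546,255,n=20,step=10,turn=.15)"
```

```text
36.05 [689.   45.5  66.6] 1.542 w -0.3 F [-0.2 -0.7 -0.5]
[[-0.05, 1.0, 0.0, -0.004, 255], [-0.04, 0.76, 0.0, -0.0, 255]]
left [0. 0. 0.]
```

Call:
jog_arm(steps=[[-0.05,0.9,0,0,255],[-0.04,0.7,0,0,255]])

```text
time_s: 36.25
ee_pos: [690.3, 46.2, 51.5]
eef_rot: [[0.997, 0.069, 0.029], [-0.031, 0.024, 0.999], [0.068, -0.997, 0.026]]
force: [0.1, 1.1, -0.5]
gripper_width: 0.0
```

Call:
jog_arm(steps=[[-0.02,0.3,0,0,255]])

```text
time_s: 36.35
ee_pos: [690.2, 46.2, 47.5]
eef_rot: [[0.997, 0.068, 0.029], [-0.031, 0.024, 0.999], [0.068, -0.997, 0.026]]
force: [0.7, -0.1, -0.2]
gripper_width: -0.2
```

Call:
jog_arm(steps=[[0,0.25,0,0,255]])

```text
time_s: 36.45
ee_pos: [690.3, 46.2, 44.5]
eef_rot: [[0.997, 0.068, 0.029], [-0.031, 0.023, 0.999], [0.067, -0.997, 0.025]]
force: [0.3, 0.2, 1.9]
gripper_width: -0.1
```

Call:
jog_arm(steps=[[0,0.2,0,0,255]])

```text
time_s: 36.55
ee_pos: [690.4, 46.3, 42.4]
eef_rot: [[0.997, 0.068, 0.029], [-0.031, 0.023, 0.999], [0.067, -0.997, 0.025]]
force: [-3.4, -1.3, 7.6]
gripper_width: -0.4
```

Call:
jog_arm(steps=[[0,-0.06,0,0,255]])

```text
time_s: 36.65
ee_pos: [690.4, 46.3, 43.1]
eef_rot: [[0.997, 0.068, 0.029], [-0.031, 0.023, 0.999], [0.067, -0.997, 0.025]]
force: [-3.2, -0.9, 6.9]
gripper_width: 0.0
```

```bash
python3 -c "
from h import *
for i in range(1):
  s=sense();print(s['ee_pos'],s['force'])"
```

```text
[690.42288506  46.31674879  43.10550522] [-3.19148495 -0.85201722  6.87324412]
```

Call:
jog_arm(steps=[[0,-0.04,0,0,255]])

```text
time_s: 36.75
ee_pos: [690.4, 46.3, 43.8]
eef_rot: [[0.997, 0.068, 0.029], [-0.031, 0.023, 0.999], [0.067, -0.997, 0.025]]
force: [-1.7, -0.8, 1.8]
gripper_width: 0.2
```

Call:
jog_arm(steps=[[0,0.04,0,0,255]])

```text
time_s: 36.85
ee_pos: [690.4, 46.3, 43.6]
eef_rot: [[0.997, 0.068, 0.029], [-0.031, 0.023, 0.999], [0.067, -0.997, 0.025]]
force: [-1.9, 0.1, 4.8]
gripper_width: -0.2
```

Call:
jog_arm(steps=[[0,0.01,0,0,255]])

```text
time_s: 36.95
ee_pos: [690.4, 46.3, 43.7]
eef_rot: [[0.997, 0.068, 0.029], [-0.031, 0.023, 0.999], [0.067, -0.997, 0.025]]
force: [-2.5, 0.2, 3.6]
gripper_width: -0.0
```

Call:
jog_arm(steps=[[0,0.01,0,0,255]])

```text
time_s: 37.05
ee_pos: [690.4, 46.2, 43.6]
eef_rot: [[0.997, 0.068, 0.029], [-0.031, 0.023, 0.999], [0.067, -0.997, 0.025]]
force: [-2.4, 0.2, 4.6]
gripper_width: -0.1
```

Force is 3.6–4.8 N, between the click and the second-stage threshold. Now I'll hold it about a second.

Call:
jog_arm(steps=[[0,0.01,0,0,255],[0,0.01,0,0,255],[0,0.01,0,0,255]])

```text
time_s: 37.35
ee_pos: [690.4, 46.3, 43.6]
eef_rot: [[0.997, 0.068, 0.029], [-0.031, 0.023, 0.999], [0.067, -0.997, 0.025]]
force: [-1.6, -1.2, 3.8]
gripper_width: 0.2
```

Call:
jog_arm(steps=[[0,0.01,0,0,255],[0,0.01,0,0,255],[0,0.01,0,0,255],[0,0.01,0,0,255]])

```text
time_s: 37.75
ee_pos: [690.5, 46.3, 43.6]
eef_rot: [[0.997, 0.068, 0.029], [-0.031, 0.022, 0.999], [0.067, -0.997, 0.024]]
force: [-2.0, -1.9, 5.2]
gripper_width: -0.3
```

```bash
python3 -c "
from h import *
p,d,W=grab('scene');cv2.imwrite('pics/s18.png',cv2.resize(p[10:260,130:320,::-1],None,fx=3.2,fy=2.4))
h=cv2.cvtColor(p,cv2.COLOR_RGB2HSV)
for k in range(2):
  if k: p,d,W=grab('scene');h=cv2.cvtColor(p,cv2.COLOR_RGB2HSV)
  o=(h[...,0]>5)&(h[...,0]<16)&(h[...,1]>190)&(h[...,2]>80)&(W[...,2]>150)&(W[...,0]>450)
  print(W[o].mean(0),W[o].max(0),sense()['force'])"
```

```text
[ 577.44703961 -255.44202163  264.62245843] [ 578.62949364 -253.9344742   266.09522801] [-2.4508137  -1.06655434  4.75054709]
[ 577.1294419  -256.15815787  264.06287793] [ 578.92040241 -252.12948324  267.17943941] [-2.58240195 -1.21029937  5.63432525]
```

View pics/s18.png

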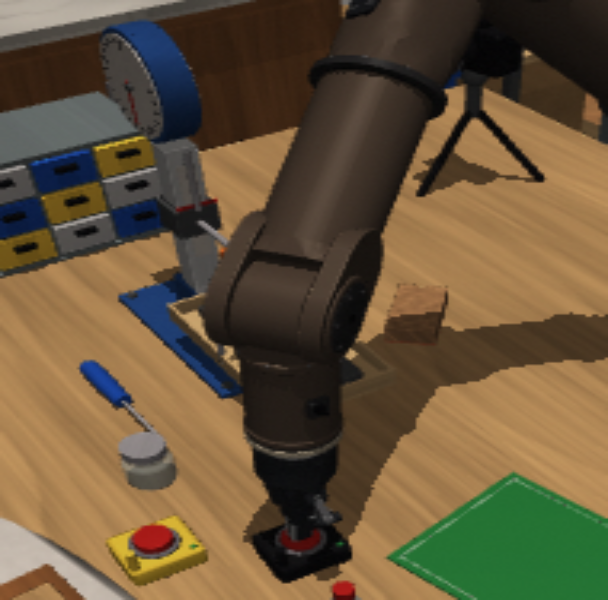

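The tray still hangs with the needle deflected, and the tool is on the black box's button. Now the full press.

Call:
jog_arm(steps=[[0,0.3,0,0,255],[0,0.3,0,0,255]])

```text
time_s: 38.05
ee_pos: [690.6, 46.4, 38.2]
eef_rot: [[0.997, 0.068, 0.029], [-0.031, 0.022, 0.999], [0.067, -0.997, 0.024]]
force: [-5.1, -2.5, 10.8]
gripper_width: -0.3
```

Call:
jog_arm(steps=[[0,0.15,0,0,255]])

```text
time_s: 38.15
ee_pos: [690.9, 46.5, 37.9]
eef_rot: [[0.997, 0.068, 0.029], [-0.031, 0.022, 0.999], [0.068, -0.997, 0.024]]
force: [-8.0, -2.8, 21.7]
gripper_width: -0.3
```

Call:
jog_arm(steps=[[0,0,0,0,255],[0,-0.5,0,0,255],[0,-1.5,0,0,255],[0,-3,0,0,255],[0,-4,0,0,255]])

```text
time_s: 38.65
ee_pos: [681.7, 43.8, 126.0]
eef_rot: [[0.998, 0.06, 0.029], [-0.03, 0.021, 0.999], [0.059, -0.998, 0.022]]
force: [-0.3, 0.7, -1.2]
gripper_width: 0.1
```

```bash
python3 -c "
from h import *
print(sense()['qpos'])
plan((600,-150,340),1.546,0,n=20,step=40,turn=.15)"
```

```text
[ 0.32165411  0.70858934 -0.75094093  1.5509912   0.54018305  1.0305614
  0.9783701 ]
38.65 [681.7  43.8 126. ] 1.542 w 0.1 F [-0.3  0.7 -1.2]
[[-0.84, -2.97, -2.55, -0.004, 0], [-0.85, -2.97, -2.55, -0.0, 0], [-0.85, -2.97, -2.55, -0.0, 0], [-0.85, -2.97, -2.55, -0.0, 0], [-0.85, -2.97, -2.55, -0.0, 0], [-0.85, -2.97, -2.55, -0.0, 0], [-0.85, -2.97, -2.55, -0.0, 0], [-0.43, -1.48, -1.27, -0.0, 0]]
left [0. 0. 0.]
```

Call:
jog_arm(steps=[[-0.5,-4,-1,0,255],[-0.8,-4.5,-2,0,255],[-0.9,-4.5,-2.5,0,0],[-0.9,-4,-2.5,0,0],[-0.9,-2,-2.5,0,0]])

```text
time_s: 39.15
ee_pos: [627.2, -58.7, 320.0]
eef_rot: [[0.998, 0.065, 0.018], [-0.02, 0.026, 0.999], [0.064, -0.998, 0.027]]
force: [0.9, -0.7, -0.7]
gripper_width: 43.5
```

Call:
jog_arm(steps=[[-0.8,-1,-3,0,0],[-0.8,0,-2,0,0],[0,0,0,0,0]])

```text
time_s: 39.45
ee_pos: [609.2, -114.3, 334.1]
eef_rot: [[0.997, 0.073, 0.023], [-0.024, 0.023, 0.999], [0.072, -0.997, 0.024]]
force: [-0.9, -0.1, 0.0]
gripper_width: 84.6
```

```bash
python3 -c "
from h import *
print(sense()['qpos'])
plan((540,-255,330),1.546,0,n=20,step=40,turn=.15)
p,d,W=grab('wrist','w19')
h=cv2.cvtColor(p,cv2.COLOR_RGB2HSV)
o=(h[...,0]>5)&(h[...,0]<16)&(h[...,1]>190)&(W[...,2]>200)
t=W[o];t=t[t[:,2]>np.percentile(t[:,2],90)-6];print(cv2.minAreaRect(t[:,:2].astype(np.float32)),np.percentile(t[:,2],[5,50,95]))
c=np.linalg.lstsq(np.c_[t[:,:2]-t[:,:2].mean(0),np.ones(len(t))],t[:,2],rcond=None)[0];print(c)
"
```

```text
[ 0.69107285  0.45466294 -0.87070244  1.43682387  0.33813422  1.33367245
  1.36448537]
39.45 [ 609.2 -114.3  334.1] 1.548 w 84.6 F [-0.9 -0.1  0. ]
[[-1.68, -0.11, -3.63, 0.002, 0], [-1.67, -0.11, -3.63, 0.0, 0], [-1.67, -0.11, -3.63, 0.0, 0], [-1.54, -0.1, -3.35, 0.0, 0]]
left [0. 0. 0.]
((573.41064453125, -223.22451782226562), (147.2451629638672, 67.66390228271484), 40.33111572265625) [263.22338671 267.06903356 268.48107447]
[5.97665942e-02 3.16560011e-01 2.66776917e+02]
```

View pics/w19.png

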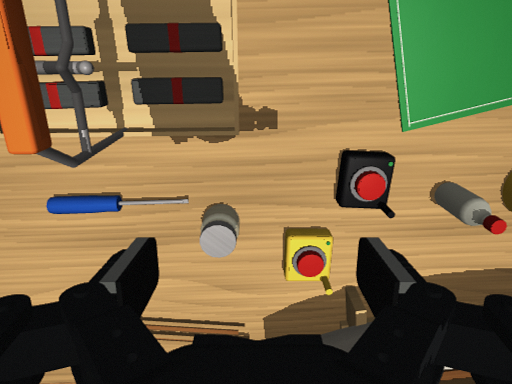

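Call:
jog_arm(steps=[[-1.68,-0.3,-3.6,0,0],[-1.67,-0.2,-3.6,0,0],[-1.67,-0.2,-3.3,0,0],[-0.8,0,-1.2,0,0],[0,0,0,0,0]])

```text
time_s: 40.0
ee_pos: [549.5, -223.0, 334.1]
eef_rot: [[0.997, 0.075, 0.009], [-0.011, 0.03, 0.999], [0.075, -0.997, 0.031]]
force: [-0.2, -0.1, 0.1]
gripper_width: 85.7
```

```bash
python3 -c "
from h import *
print(sense()['qpos'])
plan((531,-257,300),1.546,0,n=20,step=40,turn=.15)
p,d,W=grab('wrist','w20')
h=cv2.cvtColor(p,cv2.COLOR_RGB2HSV)
o=(h[...,0]>5)&(h[...,0]<16)&(h[...,1]>190)&(W[...,2]>200)&(W[...,2]<290)
t=W[o];t=t[t[:,2]>np.percentile(t[:,2],90)-6];print(cv2.minAreaRect(t[:,:2].astype(np.float32)),np.percentile(t[:,2],[5,50,95]))
c=np.linalg.lstsq(np.c_[t[:,:2]-t[:,:2].mean(0),np.ones(len(t))],t[:,2],rcond=None)[0];print(c)
f=W[(h[...,0]>8)&(h[...,0]<30)&(h[...,2]>150)&(W[...,2]>40)&(W[...,2]<75)]
c=np.linalg.lstsq(np.c_[f[:,:2]-f[:,:2].mean(0),np.ones(len(f))],f[:,2],rcond=None)[0];print('floor plane',c,len(f))
m=(h[...,0]>8)&(h[...,0]<30)&(W[...,2]>40)&(W[...,2]<110)
print(cv2.minAreaRect(W[m][:,:2].astype(np.float32)))
"
```

```text
[ 0.93818522  0.41473758 -0.88465172  1.49323694  0.28910433  1.31217991
  1.60432907]
40.0 [ 549.5 -223.   334.1] 1.562 w 85.7 F [-0.2 -0.1  0.1]
[[-1.6, 2.45, -2.73, 0.016, 0], [-0.45, 0.71, -0.8, 0.0, 0]]
left [0. 0. 0.]
((530.4622192382812, -254.713134765625), (18.156885147094727, 99.13105010986328), 88.83727264404297) [265.67406637 267.59287998 268.8636845 ]
[-6.54730461e-03 -5.49915702e-02  2.67485949e+02]
floor plane [ 2.19111998e-02 -3.54033378e-02  6.28837910e+01] 9367
((622.8643798828125, -141.62783813476562), (652.1113891601562, 280.25189208984375), 51.9435920715332)
```

View pics/w20.png

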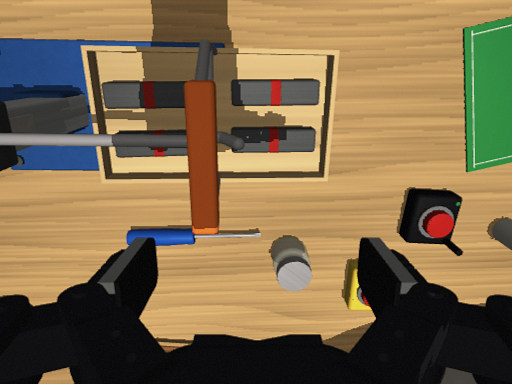

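Call:
jog_arm(steps=[[-0.8,0,-1.5,0.01,0],[-0.8,0.4,-1.3,0,0],[-0.2,0.5,-0.3,0,0],[0,0.5,0,0,0]])

```text
time_s: 40.45
ee_pos: [534.1, -249.1, 317.5]
eef_rot: [[0.997, 0.077, 0.011], [-0.013, 0.032, 0.999], [0.077, -0.996, 0.033]]
force: [-0.2, -0.5, 0.1]
gripper_width: 85.5
```

```bash
python3 -c "
from h import *
plan((530.5,-254.7,239.5),1.5505,0,n=20,step=22,turn=.15)"
```

```text
40.45 [ 534.1 -249.1  317.5] 1.56 w 85.5 F [-0.2 -0.5  0.1]
[[-0.27, 2.17, -0.23, 0.01, 0], [-0.27, 2.17, -0.23, 0.0, 0], [-0.27, 2.17, -0.23, 0.0, 0], [-0.15, 1.21, -0.13, 0.0, 0]]
left [0. 0. 0.]
```

Call:
jog_arm(steps=[[-0.3,1.8,-0.6,0.01,0],[-0.3,2.0,-0.35,0,0],[-0.2,1.8,-0.2,0,0],[-0.1,1.2,-0.1,0,0],[0,0.5,0,0,0]])

```text
time_s: 40.95
ee_pos: [531.5, -256.5, 239.7]
eef_rot: [[0.997, 0.078, 0.018], [-0.02, 0.034, 0.999], [0.077, -0.996, 0.036]]
force: [0.6, -0.7, -0.1]
gripper_width: 85.4
```

```bash
python3 -c "
from h import *
plan((530.5,-254.7,239.5),1.5505,0,n=20,step=22,turn=.15)"
```

```text
40.95 [ 531.5 -256.5  239.7] 1.553 w 85.4 F [ 0.6 -0.7 -0.1]
[[-0.11, 0.02, 0.17, 0.003, 0]]
left [0. 0. 0.]
```

Call:
jog_arm(steps=[[-0.05,0,0.12,0,120],[0,0.1,0,0,180],[0,0.05,0,0,220],[0,0,0,0,255],[0,0,0,0,255]], newtons=30)

```text
time_s: 41.45
ee_pos: [532.6, -254.7, 239.9]
eef_rot: [[0.997, 0.081, 0.016], [-0.019, 0.033, 0.999], [0.08, -0.996, 0.034]]
force: [0.2, -4.8, 0.3]
gripper_width: 18.5
```

Call:
jog_arm(steps=[[0,0,0,0,255],[0,0,0,0,255]], newtons=100)

```text
time_s: 41.65
ee_pos: [532.5, -255.5, 240.4]
eef_rot: [[0.997, 0.081, 0.017], [-0.02, 0.032, 0.999], [0.08, -0.996, 0.033]]
force: [-0.2, 1.5, -0.3]
gripper_width: 16.6
```

```bash
python3 -c "
from h import *
plan((530.5,-254.7,315),1.5505,0,n=20,step=10,turn=.15);print(sense()['torque'],sense()['qpos'])"
```

```text
41.65 [ 532.5 -255.5  240.4] 1.553 w 16.6 F [-0.2  1.5 -0.3]
[[0.05, -1.0, 0.04, 0.003, 0], [0.05, -1.0, 0.04, 0.0, 0], [0.05, -1.0, 0.04, 0.0, 0], [0.05, -1.0, 0.04, 0.0, 0], [0.05, -1.0, 0.04, 0.0, 0], [0.05, -1.0, 0.04, -0.0, 0], [0.05, -1.0, 0.04, -0.0, 0], [0.02, -0.47, 0.02, -0.0, 0]]
left [0. 0. 0.]
[0.21410947 0.18753992 0.03169262] [ 0.9900076   0.47309185 -0.85396455  1.65048251  0.33881384  1.1135567
  1.6164236 ]
```

Lifting slowly, straight up.

Call:
jog_arm(steps=[[0.05,-0.5,0.04,0,255],[0.05,-0.8,0.04,0,255],[0.05,-1,0.04,0,255],[0.05,-1,0.04,0,255],[0.05,-1,0.04,0,255]])

```text
time_s: 42.15
ee_pos: [529.8, -254.3, 284.1]
eef_rot: [[0.997, 0.076, 0.017], [-0.019, 0.034, 0.999], [0.076, -0.996, 0.036]]
force: [-0.3, -0.2, -7.7]
gripper_width: 16.4
```

```bash
python3 -c "
from h import *
plan((530.5,-255,312),1.5505,255,n=20,step=10,turn=.15);print(sense()['torque'])"
```

```text
42.15 [ 529.8 -254.3  284.1] 1.554 w 16.4 F [-0.3 -0.2 -7.7]
[[0.1, -0.99, 0.01, 0.003, 255], [0.1, -0.99, 0.01, 0.0, 255], [0.08, -0.78, 0.01, 0.0, 255]]
left [0. 0. 0.]
[-0.15618225  0.12149846 -0.04035035]
```

Call:
jog_arm(steps=[[0.1,-1,0,0,255],[0.1,-1,0,0,255],[0.1,-1,0,0,255],[0,-0.3,0,0,255],[0,0,0.5,0,255]])

```text
time_s: 42.65
ee_pos: [529.9, -250.8, 321.5]
eef_rot: [[0.997, 0.076, 0.017], [-0.02, 0.034, 0.999], [0.075, -0.997, 0.035]]
force: [0.7, -0.3, -8.6]
gripper_width: 16.3
```

```bash
python3 -c "
from h import *
plan((528,-130,325),1.5505,255,n=20,step=25,turn=.15);print(sense()['torque'])
cv2.imwrite('pics/s21.png',cv2.resize(grab('scene')[0][60:200,150:310,::-1],None,fx=4.5,fy=4.2))"
```

```text
42.65 [ 529.9 -250.8  321.5] 1.553 w 16.3 F [ 0.7 -0.3 -8.6]
[[-0.08, 0.01, 2.5, 0.003, 255], [-0.09, 0.01, 2.5, 0.0, 255], [-0.09, 0.01, 2.5, 0.0, 255], [-0.09, 0.01, 2.5, 0.0, 255], [-0.08, 0.01, 2.08, 0.0, 255]]
left [0. 0. 0.]
[-0.20415495  0.29778991 -0.02712578]
```

View pics/s21.png

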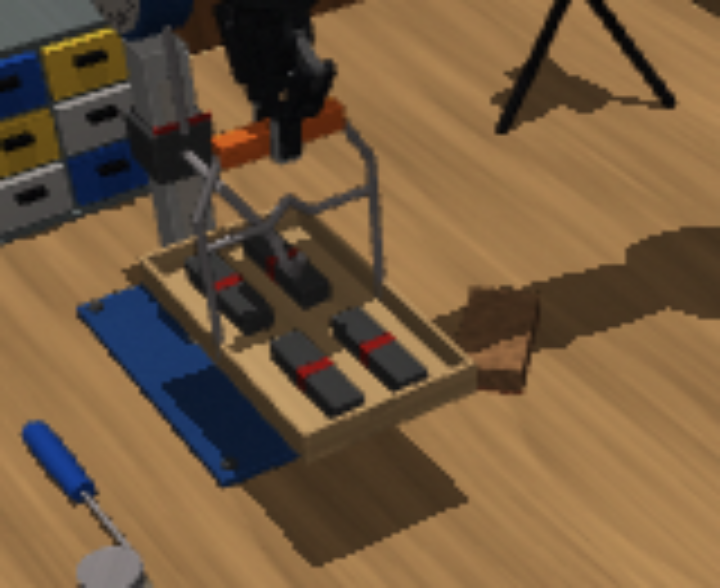

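Clear of the hook. I'll withdraw along +y, slowly at first.

Call:
jog_arm(steps=[[0,0,1,0,255],[-0.05,0,1.5,0,255],[-0.08,0,2,0,255],[-0.08,0,2.5,0,255],[-0.08,0,2.5,0,255]])

```text
time_s: 43.2
ee_pos: [526.9, -149.3, 322.2]
eef_rot: [[0.997, 0.072, 0.019], [-0.021, 0.036, 0.999], [0.071, -0.997, 0.038]]
force: [1.2, -0.3, -7.9]
gripper_width: 16.6
```

```bash
python3 -c "
from h import *
print(sense()['qpos'],sense()['torque'])
plan((492,232,310),1.79,255,n=20,step=30,turn=.04)"
```

```text
[ 0.90528523  0.34268496 -0.92047747  1.61811647  0.24602441  1.24635729
  1.50301802] [-0.0623787   0.11966433 -0.060493  ]
43.2 [ 526.9 -149.3  322.2] 1.552 w 16.6 F [ 1.2 -0.3 -7.9]
[[-0.34, 0.18, 2.97, -0.04, 255], [-0.22, 0.18, 2.99, -0.04, 255], [-0.1, 0.18, 2.99, -0.04, 255], [0.01, 0.18, 2.99, -0.04, 255], [0.13, 0.18, 2.99, -0.04, 255], [0.25, 0.18, 2.98, -0.039, 255], [0.37, 0.18, 2.97, -0.0, 255], [0.37, 0.18, 2.97, -0.0, 255], [0.37, 0.18, 2.97, -0.0, 255], [0.37, 0.18, 2.97, -0.0, 255], [0.37, 0.18, 2.97, -0.0, 255], [0.37, 0.18, 2.97, -0.0, 255], [0.28, 0.14, 2.29, -0.0, 255]]
left [0. 0. 0.]
```

Call:
jog_arm(steps=[[-0.3,0,3,-0.04,255],[-0.22,0,3,-0.04,255],[-0.1,0,3,-0.04,255],[0,0,3,-0.04,255],[0.13,0,3,-0.04,255]])

```text
time_s: 43.7
ee_pos: [507.3, 15.0, 326.2]
eef_rot: [[0.977, 0.071, -0.2], [0.198, 0.037, 0.979], [0.076, -0.997, 0.022]]
force: [0.7, 0.1, -8.2]
gripper_width: 16.5
```

Call:
jog_arm(steps=[[0.25,0,3,-0.039,255],[0.37,0,3,0,255],[0.37,0,2.5,0,255],[0.37,0,1.5,0,255],[0,0,0,0,255]])

```text
time_s: 44.2
ee_pos: [487.8, 135.0, 330.1]
eef_rot: [[0.961, 0.07, -0.267], [0.265, 0.04, 0.963], [0.078, -0.997, 0.02]]
force: [-0.6, 3.9, -6.2]
gripper_width: 16.5
```

```bash
python3 -c "
from h import *
print(sense()['qpos'],sense()['torque'])
plan((492,232,310),1.79,255,n=20,step=30,turn=.04)"
```

```text
[ 0.50281489  0.27889717 -1.07325358  1.7018177   0.2614067   1.23150924
  1.21817312] [0.77807725 0.34266912 0.01234914]
44.2 [487.8 135.  330.1] 1.841 w 16.5 F [-0.6  3.9 -6.2]
[[0.85, 0.73, 2.78, 0.04, 255], [0.74, 0.73, 2.81, 0.011, 255], [0.71, 0.73, 2.82, 0.0, 255], [0.21, 0.22, 0.86, 0.0, 255]]
left [0. 0. 0.]
```

Call:
jog_arm(steps=[[0.5,0.3,1.5,0.03,255],[0.6,0.4,2,0.02,255],[0.4,0.5,2,0,255],[0.3,0.3,1,0,255],[0,0,0,0,255]])

```text
time_s: 44.7
ee_pos: [486.1, 207.2, 316.7]
eef_rot: [[0.972, 0.069, -0.226], [0.224, 0.037, 0.974], [0.075, -0.997, 0.021]]
force: [0.3, 0.4, -7.6]
gripper_width: 16.3
```

```bash
python3 -c "
from h import *
print(sense()['qpos'],sense()['torque'])
plan((492,232,310),1.79,255,n=20,step=30,turn=.04)"
```

```text
[ 0.30605077  0.3319116  -1.04751956  1.67969315  0.32141308  1.2283238
  0.9932921 ] [-0.13305538  0.302263    0.01825928]
44.7 [486.1 207.2 316.7] 1.799 w 16.3 F [ 0.3  0.4 -7.6]
[[1.08, 0.8, 2.27, 0.009, 255]]
left [0. 0. 0.]
```

Call:
jog_arm(steps=[[0.6,0.3,1,0.009,255],[0.6,0.3,1,0,255],[0.1,0,0,0,255]])

```text
time_s: 45.0
ee_pos: [493.4, 228.4, 311.6]
eef_rot: [[0.973, 0.067, -0.219], [0.217, 0.035, 0.975], [0.073, -0.997, 0.019]]
force: [-0.1, 0.2, -6.5]
gripper_width: 16.4
```

```bash
cat > tm.py <<'E'
from h import *
def tm(save):
    p,d,W=grab('wrist',save)
    s=sense();print(s['ee_pos'],yaw(s['eef_rot']),s['qpos'][2])
    h=cv2.cvtColor(p,cv2.COLOR_RGB2HSV)
    tz=s['ee_pos'][2]+17-194
    wood=(h[...,0]>8)&(h[...,0]<30)&(h[...,1]>40)
    f=W[wood&(h[...,2]>150)&(abs(W[...,2]-tz)<13)]
    c=np.linalg.lstsq(np.c_[f[:,:2]-f[:,:2].mean(0),np.ones(len(f))],f[:,2],rcond=None)[0];print('floor plane',c,f[:,:2].mean(0),len(f))
    m=wood&(abs(W[...,2]-tz-12)<25)
    m=cv2.morphologyEx(m.astype(np.uint8),cv2.MORPH_OPEN,np.ones((3,3)))
    k,l,st,_=cv2.connectedComponentsWithStats(m);i=1+np.argmax(st[1:,4])
    print('tray',cv2.minAreaRect(W[l==i][:,:2].astype(np.float32)))
    g=(h[...,0]>45)&(h[...,0]<75)&(h[...,1]>120)&(h[...,2]>60)&(W[...,2]<8)
    print('mat',cv2.minAreaRect(W[g][:,:2].astype(np.float32)))
E
python3 -c "
from tm import *
tm('w22')"
```

```text
[493.56589683 227.42493258 311.69949513] 1.7910828419465101 -1.030221039707533
floor plane [-7.01036795e-03 -1.51383412e-02  1.34376587e+02] [478.18014405 223.0630512 ] 18052
tray ((506.3475341796875, 157.26718139648438), (150.3448944091797, 131.29486083984375), 12.545726776123047)
mat ((404.6585388183594, 213.1481475830078), (19.84547233581543, 319.74029541015625), 12.655980110168457)
```

View pics/w22.png

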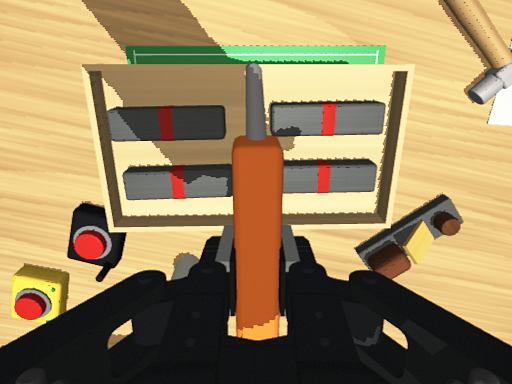

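Call:
jog_arm(steps=[[0,1,0.6,0,255],[0.1,2,0.2,0,255],[0.1,2.5,0,0,255],[0.1,2.5,0,0,255],[0,1.5,0,0,255]])

```text
time_s: 45.55
ee_pos: [502.1, 236.4, 214.8]
eef_rot: [[0.974, 0.072, -0.215], [0.213, 0.033, 0.977], [0.077, -0.997, 0.017]]
force: [-0.1, -0.6, -7.5]
gripper_width: 16.7
```

```bash
python3 -c "
from h import *
plan((494,234.5,195),1.79,255,n=20,step=10,turn=.04);print(sense()['qpos'])"
```

```text
45.55 [502.1 236.4 214.8] 1.787 w 16.7 F [-0.1 -0.6 -7.5]
[[-0.46, 0.89, -0.02, -0.003, 255], [-0.46, 0.89, -0.02, -0.0, 255], [-0.07, 0.13, -0.0, -0.0, 255]]
left [0. 0. 0.]
[ 0.16239877  0.46160681 -0.96772922  1.78170966  0.46408577  1.05325814
  0.82173782]
```

Call:
jog_arm(steps=[[-0.5,0.7,0,0,255],[-0.4,0.7,0,0,255],[-0.05,0.5,0,0,255],[-0.05,0.3,0,0,255]])

```text
time_s: 45.95
ee_pos: [492.1, 232.7, 188.9]
eef_rot: [[0.975, 0.069, -0.213], [0.212, 0.031, 0.977], [0.074, -0.997, 0.015]]
force: [-2.1, -6.8, 2.9]
gripper_width: 16.4
```

```bash
python3 -c "
from h import *
plan((494,234.5,187),1.79,255,n=20,step=10,turn=.04);print(sense()['torque'])"
```

```text
45.95 [492.1 232.7 188.9] 1.786 w 16.4 F [-2.1 -6.8  2.9]
[[0.21, 0.21, 0.14, -0.004, 255]]
left [0. 0. 0.]
[-1.3001044   0.36748038 -0.11677414]
```

Call:
jog_arm(steps=[[0,0.1,0,0,255],[0,0,0,0,255]], newtons=20)

```text
time_s: 46.15
ee_pos: [493.1, 232.8, 189.3]
eef_rot: [[0.974, 0.072, -0.213], [0.211, 0.031, 0.977], [0.076, -0.997, 0.015]]
force: [0.6, 0.9, -8.0]
gripper_width: 16.3
```

Call:
jog_arm(steps=[[0,0,0,0,190],[0,0,0,0,150],[0,0,0,0,100],[0,0,0,0,0],[0,0,0,0,0]])

```text
time_s: 46.65
ee_pos: [495.8, 235.8, 193.1]
eef_rot: [[0.974, 0.079, -0.213], [0.211, 0.036, 0.977], [0.085, -0.996, 0.018]]
force: [-0.9, 0.1, -0.0]
gripper_width: 76.6
```

Call:
jog_arm(steps=[[0,0,0,0,0],[0,-1,0,0,0],[0,-2.5,0,0,0],[0,-4,0,0,0],[0,-4,0,0,0]])

```text
time_s: 47.15
ee_pos: [484.2, 230.4, 308.0]
eef_rot: [[0.974, 0.07, -0.215], [0.213, 0.033, 0.976], [0.075, -0.997, 0.018]]
force: [1.3, 0.8, 0.8]
gripper_width: 85.2
```

```bash
python3 -c "
from tray import *
tray('wrist','w23');tray('scene','s23')
print(sense()['ee_pos'],sense()['qpos'])"
```

```text
wrist orange ((491.2511291503906, 229.70765686035156), (98.04376220703125, 17.17723846435547), 12.80846118927002) 213.91982945384737
wrist green ((492.18902587890625, 233.09901428222656), (199.96290588378906, 320.96759033203125), 12.694786071777344)
wrist rim ((491.90936279296875, 230.60076904296875), (149.6503143310547, 270.4063720703125), 12.384522438049316) 33.790034315670255
wrist floor ((492.2922668457031, 230.8848419189453), (140.0777130126953, 261.0862731933594), 12.338410377502441) 9.05222615495299
scene orange ((515.222412109375, 238.5556182861328), (46.61137390136719, 16.454586029052734), 15.520966529846191) 212.91455422473734
scene green ((489.4494323730469, 234.41738891601562), (204.7733917236328, 321.4335632324219), 12.664144515991211)
scene rim ((504.44647216796875, 196.3306884765625), (181.51483154296875, 361.7470397949219), 19.611839294433594) 32.57397995842359
scene floor ((483.3208923339844, 227.36407470703125), (130.6162567138672, 255.82144165039062), 12.463546752929688) 8.660684646622599
[486.08893932 232.64013444 312.21167624] [ 0.24111936  0.34907919 -1.04001468  1.67261541  0.3481156   1.22063618
  0.9182755 ]
```

View pics/w23.png

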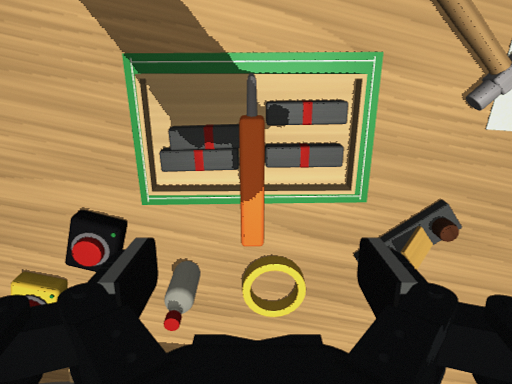

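View pics/s23.png

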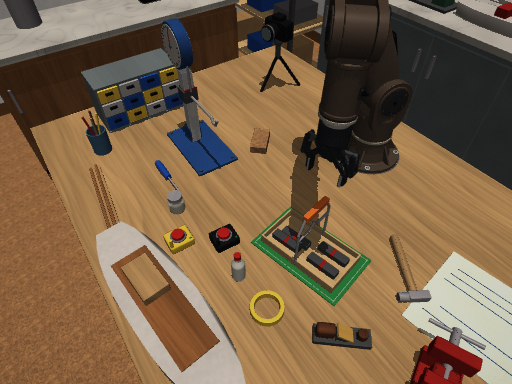

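```bash
python3 -c "
from h import *
p,d,W=grab('wrist')
for b in bars(p,W,(20,60)): print(b)
r=red(p);k,l,st,c=cv2.connectedComponentsWithStats(r.astype(np.uint8))
T=np.array([492.1,230.7]);a=.216;v=np.array([np.cos(a),np.sin(a)]);u=np.array([-v[1],v[0]])
for i in range(1,k):
    if st[i,4]>40: q=np.nanmedian(W[l==i],0);print(c[i].round(),q.round(1),'tray x,y',((q[:2]-T)@u).round(1),((q[:2]-T)@v).round(1))
p,d,W=grab('scene')
m=(abs(W[...,0]-528)<12)&(W[...,1]<-280)&(W[...,1]>-400)&(W[...,2]>150)&(W[...,2]<260)
print('hook arm z',np.percentile(W[m][:,2],[50,95]))
p0=np.load('scene0.npz')['p'];df=np.abs(p.astype(int)-p0).max(-1)
cv2.imwrite('pics/diff.png',np.clip(df*2,0,255).astype(np.uint8))
print(sense()['force'],sense()['joint_vel'].round(3),sense()['time_s'])"
```

```text
(array([448.5, 290.2]), array([27.9, 97.4]), -1.341, 30.9, [264, 96, 81, 25])
(array([520.9, 168.4]), array([55.9, 99.2]), -1.327, 30.9, [158, 120, 79, 47])
(array([502. , 301.1]), array([27.8, 97.4]), -1.35, 30.9, [264, 140, 77, 23])
(array([689.1,  46.7]), array([37.9, 38.2]), 0.207, 47.9, [65, 209, 58, 59])
(array([706.4, 180.5]), array([12.2, 36.2]), 1.526, 57.2, [168, 262, 30, 26])
[305. 108.] [447.9 290.4  31.1] tray x,y 67.8 -30.4
[207. 133.] [503.8 178.5  31.1] tray x,y -53.5 0.3
[302. 152.] [502.3 301.3  31.2] tray x,y 66.7 25.0
[197. 155.] [534.  170.8  31.1] tray x,y -67.5 28.1
[ 86. 248.] [688.6  46.4  47.8] tray x,y -222.2 152.4
[170. 318.] [720.1 179.1 114.9] tray x,y -99.3 211.7
hook arm z [228.97010156 231.58642597]
[ 0.37361515 -0.33158474  0.32592458] [-0.007  0.028  0.022  0.044  0.007 -0.01  -0.005] 47.35
```

View pics/diff.png

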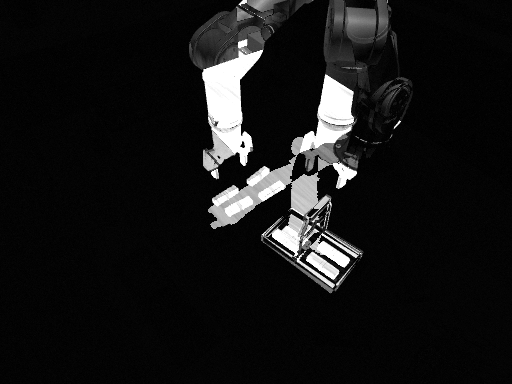

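Call:
jog_arm(steps=[[0,0,0,0,0],[0,0,0,0,0],[0,0,0,0,0]])

```text
time_s: 47.65
ee_pos: [484.2, 229.5, 305.1]
eef_rot: [[0.974, 0.069, -0.214], [0.212, 0.032, 0.977], [0.075, -0.997, 0.016]]
force: [0.6, -0.3, 0.2]
gripper_width: 85.2
```

```bash
python3 -c "
from bench import *
print(hand_in())"
```

```text
the job is handed in; nothing more can be done
None
```

The full sequence was carried out and the job was handed in at 47.7 s; no verdict was reported.

- **Load and hang:** I put all four bars in the tray and lowered it slowly onto the hook. The hook took the full 8.3 N, I let go, and the needle stayed deflected.
- **Photograph:** I pressed the red button on the black box, reaching the first click and holding it about 1 s at roughly 4–5 N. I then pressed it to its stop at about 20 N. On the way to the click the push briefly overshot to 7.6 N, just above the second-stage threshold, and I backed off before holding. I could not read the shutter joints directly, so this rests on force and height.
- **Return to the mat:** I took the tray off the hook and set it back. The last measurement put its centre about 2.4 mm from the mat's, with yaw within 0.01 rad and the floor level at z = 9 mm.
- **Last checks:**
  - All four bars lie flat inside the tray. One had shifted about 3 cm within it, most likely the announced knock.
  - The hook arm is back at its original height, and the button is back at 48 mm.
  - A before/after image comparison shows no bystander moved.
  - The gripper is open and clear of everything.
- **Disagreement:** The scene and side cameras differ from the wrist camera by about 3–5 mm in y. I used the wrist camera for placing.

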